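# Load the cartridge fixture and lock the keeper bar

## Task

Get the cartridge fixture loaded for soldering: swing its keeper bar all the way open, take out any waisted wooden blanking block and lay it flat in the shallow orange tray, set every cartridge shell that is on the desk flat and square, fully down, in a pocket of its own size (long shells in long pockets, short in short), then swing the bar back over them until it snaps past its catch and is fully shut. Leave the paddle controller, the breadboard and the side cutters where they lie.

Things in the scene. Friction and masses are not known exactly. Their poses are not given: they have to be found in the camera images.
- fixture: fixed aluminium plate 260 mm (its x, away from the robot) x 240 mm (its y) x 20 mm thick with four rectangular pockets in two rows, two long and two short; origin: centre of its underside, z up. Pivot boss of the keeper at x -105 mm, y 0; catch block (12 x 34 mm, top 50 mm above the desk) at x +123 mm, y +6.5 mm
- pocket_long_a (a point): centre of the floor of the near right long pocket, a 103 x 53 mm rectangular recess 12 mm deep with a 3 mm chamfer round its mouth; its floor is 8 mm above the desk, its long side runs along the fixture's y; a seated shell stands 14 mm proud of the plate. Next shell in fixture x is 36 mm away, in fixture y 14 mm
- pocket_short_a (a point): centre of the floor of the near left short pocket, a 69 x 53 mm rectangular recess 12 mm deep with a 3 mm chamfer round its mouth; its floor is 8 mm above the desk, its long side runs along the fixture's y; a seated shell stands 14 mm proud of the plate. Next shell in fixture x is 36 mm away, in fixture y 14 mm
- pocket_short_b (a point): centre of the floor of the far right short pocket, a 69 x 53 mm rectangular recess 12 mm deep with a 3 mm chamfer round its mouth; its floor is 8 mm above the desk, its long side runs along the fixture's y; a seated shell stands 14 mm proud of the plate. Next shell in fixture x is 36 mm away, in fixture y 14 mm
- pocket_long_b (a point): centre of the floor of the far left long pocket, a 103 x 53 mm rectangular recess 12 mm deep with a 3 mm chamfer round its mouth; its floor is 8 mm above the desk, its long side runs along the fixture's y; a seated shell stands 14 mm proud of the plate. Next shell in fixture x is 36 mm away, in fixture y 14 mm
- keeper (a joint): angle of the steel keeper bar about its upright pivot: 0 = shut (bar along fixture +x over the inner ends of all pockets, 2.5 mm above seated shells), growing as it swings to the left (fixture +y, counter-clockwise from above) to a stop at 1.6. It stays where left (friction under 1 N at the knob); a sprung catch resists about 5 N at the knob from 0.06 to 0.025 rad, then pulls it shut
- keeper_hinge (a point): the keeper's pivot axis, at the underside of the bar, 36.5 mm above the desk. The bar is 30 mm wide, 10 mm thick (underside 36.5, top 46.5 mm above the desk) and reaches 215 mm from the pivot
- keeper_knob (a point): top centre of the upright black round post on the bar, 14 mm in diameter, 38 mm tall above the bar (top 84.5 mm above the desk), 170 mm from the pivot along the bar: the handle
- long_a: loose beige plastic cartridge shell, a plain closed box 100 mm long (its x) x 50 mm wide (its y) x 26 mm high (its z), about 140 g, rounded 2 mm edges, black grip ribs at one end of the top; origin: centre of its underside, z up. It may go in either way round (half turn about z) and in either long pocket. May be absent.
- long_b: loose beige plastic cartridge shell, a plain closed box 100 mm long (its x) x 50 mm wide (its y) x 26 mm high (its z), about 140 g, rounded 2 mm edges, black grip ribs at one end of the top; origin: centre of its underside, z up. It may go in either way round (half turn about z) and in either long pocket. May be absent.
- short_a: loose beige plastic cartridge shell, a plain closed box 66 mm long (its x) x 50 mm wide (its y) x 26 mm high (its z), about 100 g, rounded 2 mm edges, black grip ribs at one end of the top; origin: centre of its underside, z up. It may go in either way round (half turn about z) and in either short pocket. May be absent.
- short_b: loose beige plastic cartridge shell, a plain closed box 66 mm long (its x) x 50 mm wide (its y) x 26 mm high (its z), about 100 g, rounded 2 mm edges, black grip ribs at one end of the top; origin: centre of its underside, z up. It may go in either way round (half turn about z) and in either short pocket. May be absent.
- blank_short: loose plain wooden blanking block, waisted seen from above: 66 mm long (its x), 24 mm high, 50 mm wide ends, 36 mm wide over the middle 40 mm; about 50 g; origin: centre of its underside, z up. If present it starts seated in pocket_short_a; its place at the end is the tray
- blank_long: loose plain wooden blanking block, waisted seen from above: 100 mm long (its x), 24 mm high, 50 mm wide ends, 36 mm wide over the middle 60 mm; about 80 g; origin: centre of its underside, z up. If present it starts seated in pocket_long_b; its place at the end is the tray
- tray_in (a point): centre of the inner floor (4 mm above the desk) of the fixed shallow orange plastic tray, 180 mm (its x) x 150 mm (its y) x 16 mm high outside, walls 4 mm; axes x and y along the tray's sides, z up
- paddle: bystander: black plastic paddle controller 100 x 66 x 34 mm with a 42 mm dial on top (50 mm high in all), loose; origin: centre of its underside
- breadboard: bystander: white plastic breadboard 165 x 55 x 10 mm, loose; origin: centre of its underside
- cutters: bystander: chrome side cutters with red grips, 155 mm long, 12 mm high, loose; origin: at desk level near the middle
There are look-alikes about, which are no part of the job. Leave any purple look-alike of the long_a alone.

How it is judged:
On the way, in this order (a step that is already met when the one before it is completed fails the run):
1. the keeper bar is swung open, clear of the pockets (past 1.4 rad) (value of joint keeper above 1.4 rad), for 0.2 s.
2. every shell present is seated in a pocket of its size and every blanking block lies flat in the tray while the bar is still open ((distance between long_a and pocket_long_a below 0.004 m or distance between long_a and pocket_long_b below 0.004 m) and angle between each of long_a, long_b, short_a, short_b's own z axis and vertical below 0.04 rad and angle between the x axis of each of long_a, long_b, short_a, short_b and the y axis of fixture, either way round below 0.06 rad and (distance between long_b and pocket_long_a below 0.004 m or distance between long_b and pocket_long_b below 0.004 m) and (distance between short_a and pocket_short_a below 0.004 m or distance between short_a and pocket_short_b below 0.004 m) and (distance between short_b and pocket_short_a below 0.004 m or distance between short_b and pocket_short_b below 0.004 m) and z of each of blank_short, blank_long in the frame of tray_in below 0.005 m and angle between each of blank_short, blank_long's own z axis and vertical below 0.06 rad and x of blank_short in the frame of tray_in between -0.09 and 0.09 m and y of blank_short in the frame of tray_in between -0.075 and 0.075 m and x of blank_long in the frame of tray_in between -0.09 and 0.09 m and y of blank_long in the frame of tray_in between -0.075 and 0.075 m and value of joint keeper above 1 rad), for 0.2 s.
At the end, for the whole second after the job is handed in: Every shell present sits in a pocket of its size (underside centre within 4 mm of the pocket floor's centre, level to 0.04 rad, square to 0.06 rad), every blanking block lies flat on the tray floor (to 0.06 rad), all at rest, and the keeper bar is shut past its catch (below 0.03 rad) ((distance between long_a and pocket_long_a below 0.004 m or distance between long_a and pocket_long_b below 0.004 m) and angle between each of long_a, long_b, short_a, short_b's own z axis and vertical below 0.04 rad and angle between the x axis of each of long_a, long_b, short_a, short_b and the y axis of fixture, either way round below 0.06 rad and (distance between long_b and pocket_long_a below 0.004 m or distance between long_b and pocket_long_b below 0.004 m) and (distance between short_a and pocket_short_a below 0.004 m or distance between short_a and pocket_short_b below 0.004 m) and (distance between short_b and pocket_short_a below 0.004 m or distance between short_b and pocket_short_b below 0.004 m) and z of each of blank_short, blank_long in the frame of tray_in below 0.005 m and angle between each of blank_short, blank_long's own z axis and vertical below 0.06 rad and x of blank_short in the frame of tray_in between -0.09 and 0.09 m and y of blank_short in the frame of tray_in between -0.075 and 0.075 m and x of blank_long in the frame of tray_in between -0.09 and 0.09 m and y of blank_long in the frame of tray_in between -0.075 and 0.075 m and value of joint keeper below 0.03 rad and linear speed of each of long_a, long_b, short_a, short_b, blank_short, blank_long below 0.02 m/s); the robot touches nothing.
It fails at once if the paddle controller is shoved more than 25 mm (distance of paddle from where it was at the start of the episode above 0.025 m).
It fails at once if the breadboard is shoved more than 25 mm (distance of breadboard from where it was at the start of the episode above 0.025 m).
It fails at once if the pair of side cutters is shoved more than 25 mm (distance of cutters from where it was at the start of the episode above 0.025 m).
Of long_a, long_b, short_a, short_b only 3 to 4 are there at a start; the rules pass over those that are not, and their reading is None.
Of blank_short, blank_long only 1 to 2 are there at a start; the rules pass over those that are not, and their reading is None.
At some moment in a run one of long_a, long_b, short_a, short_b may be knocked a few centimetres aside while the robot is not near it.
Once in a run the grip may slacken for a moment while it holds something.
It also fails if it takes over 210 s, if anything falls off the work surface, if the arm or the gripper's body presses on something with over 40 N, if the wrist force passes 120 N, or if a joint passes its speed limit or range.

## Robot

A 6-joint arm with a two-finger parallel gripper is mounted at the origin on the work surface. World frame = base frame: x ahead of the robot, y to its left, z up, the work surface at z = 0. Lengths are in m, angles in rad, forces in N, time in s.
With the tool pointing down it reaches from about 0.425 to 0.95 m from the base axis. Payload 3.5 kg.
Tool frame: the origin (TCP) lies between the finger pads; the fingertips stand 19 mm ahead of it and the grasp point (between the pads) is the TCP; z points along the fingers, y is the line along which they close (so a half turn about z gives the same grasp; the last joint's range is limited). The gripper opens to 85 mm and grips with 20 to 120 N. Pads are 22 mm wide; open, the fingers measure 114 mm over their backs; the gripper's body (76 mm by 85 mm) begins 54 mm behind the grasp point. The pads swing forward as they close: fully open they stand 13 mm farther back than shut.
Start: joints at [-1.373, 0.286, 1.577, -0, 1.279, -0.15], TCP at [0.23, -0.635, 0.25] pointing down, gripper open.
Joint ranges: [-2.77, 2.77], [-0.9, 2.22], [0.21, 2.48], [-1.53, 4.67], [0.24, 2.81], [-2.84, 2.84]. Speed limits (rad/s): [2.79, 2.79, 3.14, 3.14, 3.14, 3.14].

## Interface

Orientations are given as a unit quaternion [x, y, z, w].
In Python, from plant import monitor, eyes, ctrl gives the robot as it stands.
- The arm moves only by the shell command python3 -m handwheel 'ROWS' [FORCE]. ROWS is JSON, a list of rows, each a list of 7 numbers: the shift along the tool's x, y, z in units of 40 cm (1.0 is 40 cm), then the turn, a rotation vector about the tool's x, y, z in units of pi rad (1.0 is pi rad), then the opening, from -1 (shut) to 1 (fully open). A call has 1 to 12 rows; each row is the pose to reach, as a shift and turn from the pose commanded when the call began, along the tool's axes at that moment, turning the shorter way round; what a row does not reach only later rows make up. A row lasts 1/8 s, in which the tool goes at most 62.5 mm and 10.7 degrees, less where a joint would pass 70% of its speed; a pose out of reach is approached as far as the arm can. A call with a number of a shift or a turn outside -1 to 1 is refused whole. A call with a gripper value outside its range is refused whole. The fingers move at their own pace and stop on an object; FORCE is the grip in N (left out, the last holds). Time passes only in rows, so rows that repeat a pose let the fingers close. It gives the time, the measured TCP pose, the force, the opening and the grip force at its end, in the units of the state.
- monitor.get_state(): the state, without advancing time (a new reading comes with each control period).
- eyes.read_camera(name): name is "scene" or "top"; returns the picture (384x512x3 uint8, red, green, blue); there is no depth.
- eyes.camera_params(name): a dict with "K" (3x3 intrinsics, pixels), "R" (3x3) and "t" (3): a world point X has camera coordinates R X + t. Camera axes: x right, y down, z forward; pixel columns grow to the right and rows downward; lengths in m; the calibration is good to about 2 mm. A picture is of the moment at which its call begins. camera_params takes no time and is no camera call.
- ctrl.sign_off(): hands the job in; it is judged then, once.
The state is a dict: "time": time; "qpos": joint angles; "dq": joint speeds; "joint_efforts": joint torques, N m; "eef_pos": TCP position; "tcp_rot": TCP orientation; "contact_force": force on the tool from outside, world axes, zero at the start; "wrist_torque": the same for the moment, N m; "opening": opening from 0.0 (shut) to 1.0 (fully open); "finger_force": force on a finger pad.
Only numpy, scipy, OpenCV 4.12 (cv2) and the standard library are available. Lean on these libraries where they do the work, as an engineer would, in place of code of your own. Each camera call takes 0.05 s, during which the arm holds its last target. There are 200 camera calls.

## Working session

There is one attempt and no reset: what is moved stays moved. The work goes in short steps, Python scripts to look and compute and a shell command to move; the robot and the scene stay as the last step left them, time stands still between calls to the robot, and variables do not carry over. Pictures are saved under pics/ and viewed, at most 14 in all, crops included, and the job is handed in when it is done.

```bash
mkdir -p pics; ls
python3 - <<'E'
from plant import monitor, eyes, ctrl
import cv2
for n in("scene","top"):
    im=eyes.read_camera(n); cv2.imwrite(f"pics/{n}0.png",cv2.resize(im[:,:,::-1],(800,600),interpolation=cv2.INTER_CUBIC))
    cv2.imwrite(f"pics/raw_{n}0.png",im[:,:,::-1])
    p=eyes.camera_params(n); print(n,p)
print(monitor.get_state())
E
```

```text
pics
scene {'K': array([[483.0884441 ,   0.        , 257.34369326],
       [  0.        , 483.0884441 , 191.25928774],
       [  0.        ,   0.        ,   1.        ]]), 'R': array([[ 0.43297487,  0.90123804, -0.01740017],
       [ 0.71257366, -0.35403097, -0.60572341],
       [-0.55206117,  0.24986411, -0.795485  ]]), 't': array([-0.24631862, -0.28199431,  1.67797256])}
top {'K': array([[449.15593284,   0.        , 259.0701185 ],
       [  0.        , 449.15593284, 190.34973484],
       [  0.        ,   0.        ,   1.        ]]), 'R': array([[-0.07003087, -0.99753672,  0.00402063],
       [-0.97174151,  0.06730805, -0.22624777],
       [ 0.22541984, -0.01975134, -0.97406149]]), 't': array([0.06062864, 0.52778285, 1.21387642])}
{'time': 0.1, 'qpos': array([-1.37299559e+00,  2.87162585e-01,  1.57803958e+00,  1.29824558e-05,
        1.27862480e+00, -1.50003376e-01]), 'dq': array([-3.20780114e-04, -1.40074533e-03, -4.14171779e-03,  6.84281107e-05,
       -1.05137633e-03,  7.70354623e-04]), 'joint_efforts': array([ 4.84821339e-04, -4.07295156e+01, -2.93698007e+01, -1.73394442e-04,
        3.43707841e-03,  8.08812729e-06]), 'eef_pos': array([ 0.22997991, -0.63401623,  0.24902358]), 'tcp_rot': array([ 9.84916816e-01,  1.73024903e-01, -2.04838193e-05, -1.11698851e-03]), 'contact_force': array([-0.53088432,  0.60879884,  1.09561874]), 'wrist_torque': array([ 0.04036277, -0.04205588,  0.02378772]), 'finger_force': 0.0, 'opening': 0.995431933611218}
```

View pics/scene0.png

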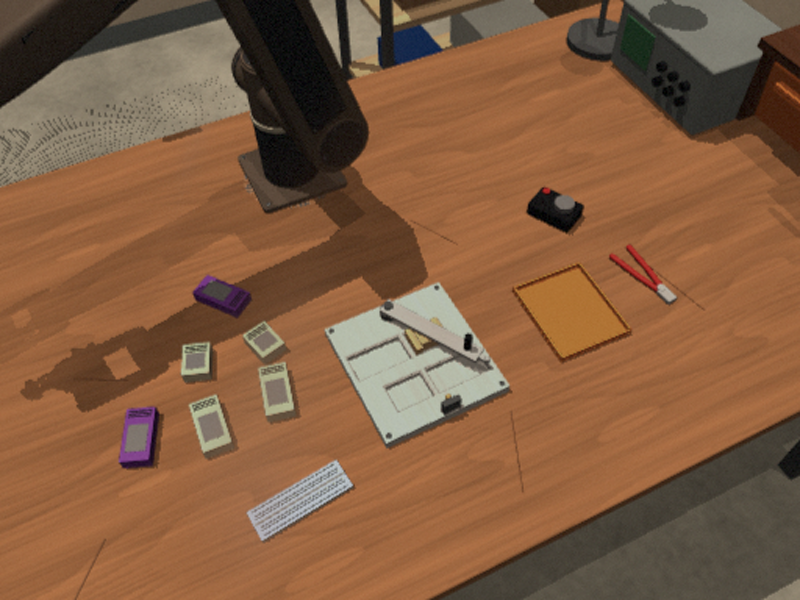

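View pics/top0.png

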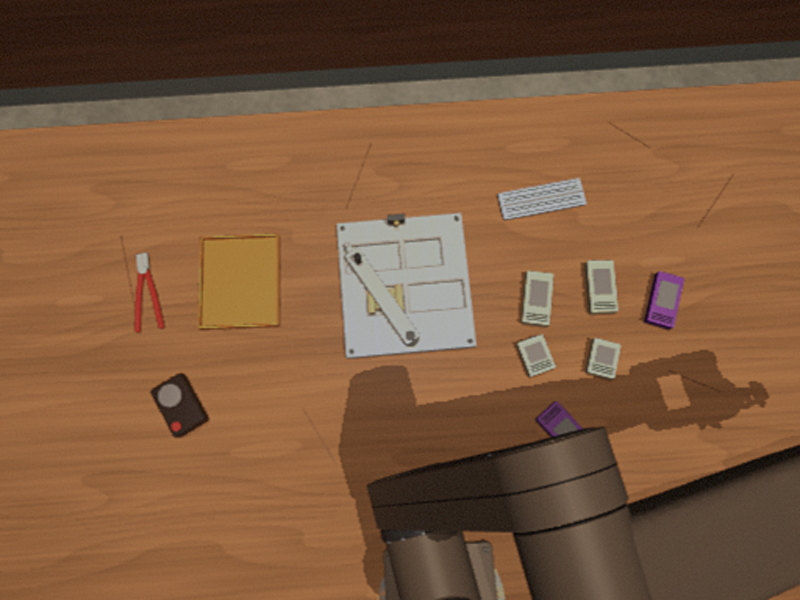

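Four beige shells: top view px (537,298) long, (602,287) long, (536,355) short, (604,358) short. The purple look-alikes at (664,300) and (560,420) are to be left alone. One waisted block, at (385,298), lies under the bar, which is open by about 0.6 rad. I'll take enlarged crops to confirm and measure.

```bash
cat > crop.py <<'E'
import cv2,sys
def crop(src,dst,x0,y0,w,h,s):
    im=cv2.imread(src)[y0:y0+h,x0:x0+w]
    im=cv2.resize(im,None,fx=s,fy=s,interpolation=cv2.INTER_CUBIC)
    for x in range(-x0%10,w,10):
        big=(x+x0)%50==0; cv2.line(im,(int((x+.5)*s),0),(int((x+.5)*s),14 if big else 6),(0,0,255),1)
        if (x+x0)%20==0: cv2.putText(im,str(x+x0),(int((x+.5)*s)+1,24),0,.4,(0,0,255),1)
    for y in range(-y0%10,h,10):
        cv2.line(im,(0,int((y+.5)*s)),(10,int((y+.5)*s)),(0,0,255),1)
        cv2.putText(im,str(y+y0),(12,int((y+.5)*s)+4),0,.4,(0,0,255),1)
    cv2.imwrite(dst,im)
if __name__=="__main__": crop(sys.argv[1],sys.argv[2],*map(int,sys.argv[3:8]))
E
python3 crop.py pics/raw_top0.png pics/c1.png 210 130 100 100 6
python3 crop.py pics/raw_top0.png pics/c2.png 325 160 120 90 6
python3 crop.py pics/raw_scene0.png pics/c3.png 205 178 125 110 6
python3 crop.py pics/raw_scene0.png pics/c4.png 70 195 130 105 6
```

```text
(no output)
```

View pics/c1.png

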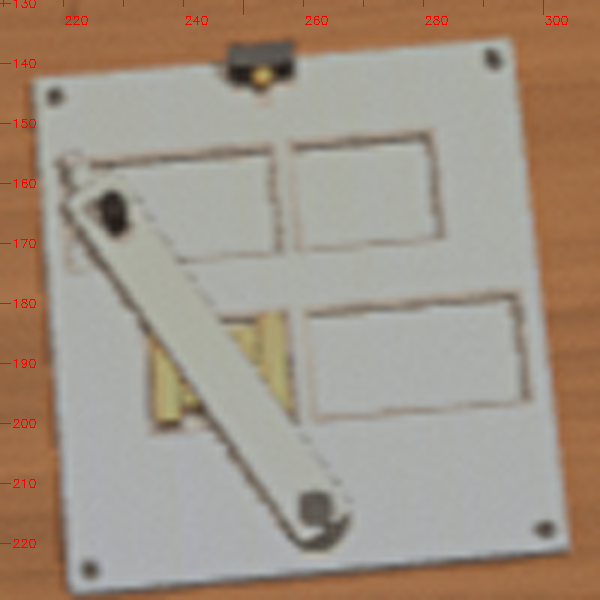

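View pics/c2.png

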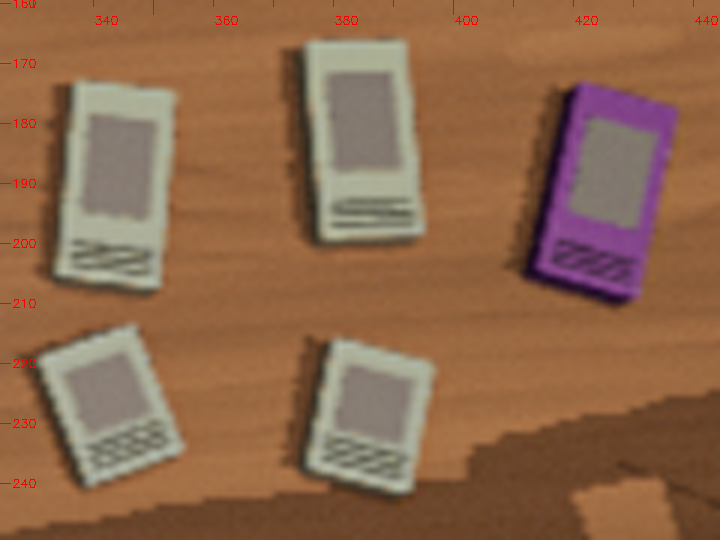

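View pics/c3.png

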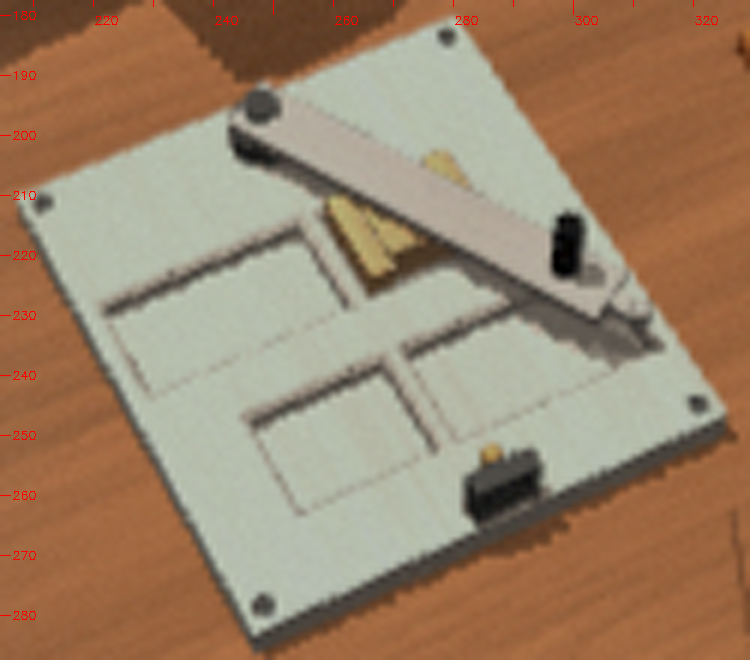

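View pics/c4.png

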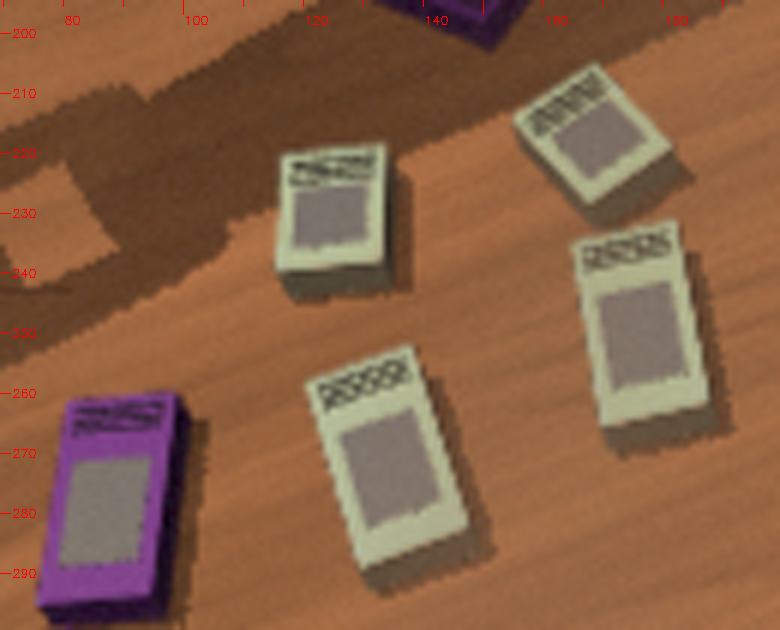

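All four shells are confirmed: beige, two long (c2 (115,185), (365,140)) and two short ((110,405), (370,415)). The far-left pocket is empty, so the only block is blank_short in the near-left pocket. Now I'll fit the poses.

```bash
cat > geo.py <<'E'
import numpy as np
from scipy.optimize import least_squares
from plant import eyes
P={n:eyes.camera_params(n) for n in("scene","top")}
def proj(n,X):
    p=P[n]; c=np.atleast_2d(X)@p["R"].T+p["t"]; u=c@p["K"].T; return u[:,:2]/u[:,2:]
def cr(pts,x0,y0,s=6): return np.array(pts,float)/s-.5+[x0,y0]
def rect(x,y,z,a,lx,ly):
    q=np.array([[1,1],[1,-1],[-1,-1],[-1,1]])*[lx/2,ly/2]
    R=np.array([[np.cos(a),-np.sin(a)],[np.sin(a),np.cos(a)]]); q=q@R.T+[x,y]
    return np.c_[q,np.full(4,z)]
def fit(obs,lx,ly,z0,x0):   # obs: cam-> 4 px in order (+ +),(+ -),(- -),(- +)
    f=lambda v,o=obs:np.concatenate([(proj(n,rect(*v,lx,ly))-o[n]).ravel() for n in o])
    r=least_squares(f,[*x0[:2],z0,x0[2]])
    g=lambda v,n:(proj(n,rect(v[0],v[1],z0,v[2],lx,ly))-obs[n]).ravel()
    ind={n:least_squares(g,x0,args=(n,)).x.round(4) for n in obs}
    return r.x.round(4),np.sqrt(np.mean(r.fun**2)).round(2),ind
def tri(pt,ps):
    f=lambda X:np.concatenate([proj("top",X)[0]-pt,proj("scene",X)[0]-ps])
    r=least_squares(f,[.5,0,.03]); return r.x.round(4),np.abs(r.fun).max().round(2)
def ray(n,px,z):
    return least_squares(lambda v:proj(n,[*v,z])[0]-px,[.5,0]).x
E
cat > m1.py <<'E'
from geo import *
A=lambda p:cr(p,325,160); B=lambda p:cr(p,70,195); F=lambda p:cr(p,210,130); G=lambda p:cr(p,205,178)
big=lambda p:(np.array(p)+.5)*.64-.5
O={"fix":({"top":F([(33,80),(513,38),(568,550),(72,592)]),"scene":G([(728,415),(250,635),(20,205),(458,15)])},.26,.24,.02,(.55,0,0)),
"tray":({"top":big([(200,236),(279,234),(280,327),(200,328)]),"scene":big([(630,328),(565,358),(513,290),(578,265)])},.18,.15,.016,(.55,.3,0)),
"L1":({"top":A([(75,82),(177,92),(160,286),(55,275)]),"scene":B([(708,402),(602,425),(574,240),(678,222)])},.1,.05,.026,(.5,-.3,0)),
"L2":({"top":A([(305,40),(407,40),(424,235),(318,242)]),"scene":B([(468,528),(362,570),(306,382),(412,346)])},.1,.05,.026,(.5,-.4,0)),
"S1":({"top":A([(38,352),(135,325),(184,450),(88,486)]),"scene":B([(671,150),(590,205),(514,120),(595,64)])},.066,.05,.026,(.4,-.3,.3)),
"S2":({"top":A([(335,338),(436,362),(410,492),(305,470)]),"scene":B([(383,260),(277,270),(281,154),(385,145)])},.066,.05,.026,(.4,-.4,-.2))}
for k,v in O.items():
    x,e,i=fit(v[0],*v[1:]); print(k,x,e,i)
    if k=="fix": fx=x
c,s=np.cos(fx[3]),np.sin(fx[3]); W=lambda x,y:np.array([fx[0]+c*x-s*y,fx[1]+s*x+c*y])
print("pivot",W(-.105,0)); 
print("knob",tri(F([(110,203)])[0],G([(570,218)])[0]),"pivcap",tri(F([(316,507)])[0],G([(262,105)])[0]))
# pocket corners (mouth, z=.02) in fixture coordinates
inv=lambda p:np.array([[c,s],[-s,c]])@(p-fx[:2])
for n,T,pts in(("top",F,{"shortb":[(290,145),(432,133),(442,238),(298,250)],"longa":[(303,313),(518,294),(530,400),(314,420)],"blank":[(286,310),(152,428)]}),
  ("scene",G,{"longa":[(103,308),(298,218),(350,300),(152,395)],"shortb":[(248,418),(385,360),(436,450),(302,515)]})):
    for k,p in pts.items(): print(n,k,[inv(ray(n,q,.02)).round(4).tolist() for q in T(p)])
E
python3 m1.py
```

```text
fix [0.5688 0.0227 0.0191 0.0187] 0.51 {'top': array([0.5681, 0.0214, 0.019 ]), 'scene': array([0.5696, 0.0236, 0.0179])}
tray [ 0.5982  0.3361  0.0102 -0.0111] 1.16 {'top': array([ 0.5958,  0.3321, -0.0267]), 'scene': array([0.6014, 0.336 , 0.0059])}
L1 [ 0.5229 -0.2231  0.0259 -0.2074] 0.46 {'top': array([ 0.5227, -0.2242, -0.1998]), 'scene': array([ 0.5232, -0.2222, -0.215 ])}
L2 [ 0.537  -0.3465  0.0246 -0.0492] 0.39 {'top': array([ 0.5365, -0.347 , -0.0554]), 'scene': array([ 0.5382, -0.3458, -0.0448])}
S1 [ 0.4159 -0.2086  0.0252  0.2568] 0.43 {'top': array([ 0.4156, -0.2094,  0.2514]), 'scene': array([ 0.4167, -0.2079,  0.2624])}
S2 [ 0.4012 -0.3317  0.0264 -0.3201] 0.37 {'top': array([ 0.4011, -0.3327, -0.324 ]), 'scene': array([ 0.4013, -0.331 , -0.3166])}
pivot [0.46381836 0.02073661]
knob (array([0.6088, 0.1074, 0.0874]), np.float64(0.32)) pivcap (array([0.4643, 0.0207, 0.0506]), np.float64(0.4))
top shortb [[0.0836, -0.0055], [0.0836, -0.0765], [0.0292, -0.076], [0.0293, -0.0047]]
top longa [[-0.0028, -0.0043], [-0.0025, -0.1104], [-0.056, -0.1105], [-0.0567, -0.0048]]
top blank [[-0.0006, 0.0039], [-0.0538, 0.0739]]
scene longa [[-0.053, -0.1078], [-0.0567, -0.0041], [-0.0039, -0.0033], [0.0005, -0.1072]]
scene shortb [[0.0316, -0.0735], [0.0328, -0.004], [0.0854, -0.0055], [0.0873, -0.0739]]
```

```bash
cat > plan.py <<'E'
import sys,json,numpy as np
from scipy.spatial.transform import Rotation as R
from plant import monitor
# usage: plan.py 'x y z psi; x y z psi ...'  -> units from present pose (tool down assumed, psi = heading of tool x)
s=monitor.get_state(); p=s["eef_pos"]; T=R.from_quat(s["tcp_rot"]); M=T.as_matrix()
psi=np.arctan2(M[1,0],M[0,0])
print("t %.2f"%s["time"],"pos",p.round(4),"psi",round(psi,4),"open",round(s["opening"],3),"F",s["contact_force"].round(1),"ff",round(s["finger_force"],1))
for w in " ".join(sys.argv[1:]).split(";"):
    v=[float(a) for a in w.split()]
    if len(v)<4: continue
    c,d=np.cos(v[3]),np.sin(v[3]); G=R.from_matrix([[c,d,0],[d,-c,0],[0,0,-1]])
    print(w,"->",(M.T@(np.array(v[:3])-p)/.4).round(4),((T.inv()*G).as_rotvec()/np.pi).round(4))
E
python3 plan.py '.42 -.263 .22 .7; .609 .1075 .2 1.08; .609 .1075 .072 1.08'
```

```text
t 0.10 pos [ 0.23  -0.634  0.249] psi 0.3478 open 0.995 F [-0.5  0.6  1.1] ff 0.0
.42 -.263 .22 .7 -> [ 0.7627 -0.7099  0.0744] [-0.0007 -0.0002 -0.1121]
 .609 .1075 .2 1.08 -> [ 1.5226 -1.4196  0.1262] [-0.0006 -0.0004 -0.2331]
 .609 .1075 .072 1.08 -> [ 1.5225 -1.4189  0.4462] [-0.0006 -0.0004 -0.2331]
```

```bash
python3 -m handwheel '[[0.763,-0.71,0.074,0,0,-0.112,1],[0.763,-0.71,0.074,0,0,-0.112,1],[0.763,-0.71,0.074,0,0,-0.112,1],[0.763,-0.71,0.074,0,0,-0.112,1],[0.763,-0.71,0.074,0,0,-0.112,1],[0.763,-0.71,0.074,0,0,-0.112,1],[0.763,-0.71,0.074,0,0,-0.112,1],[0.763,-0.71,0.074,0,0,-0.112,1],[0.763,-0.71,0.074,0,0,-0.112,1]]' 30; python3 plan.py '.609 .1075 .2 1.08; .609 .1075 .072 1.08'
```

```text
time: 1.23
eef_pos: [0.4201, -0.2638, 0.2206]
tcp_rot: [0.939, 0.343, -0.0, 0.0]
contact_force: [0.3, -0.2, 0.1]
opening: 0.999
finger_force: 0.0
t 1.23 pos [ 0.4201 -0.2638  0.2206] psi 0.7 open 0.999 F [ 0.3 -0.2  0.1] ff 0.0
.609 .1075 .2 1.08 -> [ 0.9593 -0.4057  0.0511] [-0.00e+00  1.00e-04 -1.21e-01]
 .609 .1075 .072 1.08 -> [ 0.9595 -0.4057  0.3711] [-0.00e+00  1.00e-04 -1.21e-01]
```

```bash
python3 -m handwheel '[[0.96,-0.406,0.05,0,0,-0.121,0.2],[0.96,-0.406,0.05,0,0,-0.121,0.2],[0.96,-0.406,0.05,0,0,-0.121,0.2],[0.96,-0.406,0.05,0,0,-0.121,0.2],[0.96,-0.406,0.05,0,0,-0.121,0.2],[0.96,-0.406,0.05,0,0,-0.121,0.2],[0.96,-0.406,0.05,0,0,-0.121,0.2],[0.96,-0.406,0.05,0,0,-0.121,0.2],[0.96,-0.406,0.21,0,0,-0.121,0.2],[0.96,-0.406,0.371,0,0,-0.121,0.2],[0.96,-0.406,0.371,0,0,-0.121,0.2]]' 30; python3 plan.py;python3 -m handwheel '[[0,0,0,0,0,0,-1],[0,0,0,0,0,0,-1],[0,0,0,0,0,0,-1],[0,0,0,0,0,0,-1]]' 30
python3 - <<'E'
import numpy as np
P=np.array([.4641,.0207])
s="; ".join("%.4f %.4f .072 1.08"%(P[0]+.17*np.cos(a),P[1]+.17*np.sin(a)) for a in .0187+np.linspace(.52,1.59,9)[1:])
import os; os.system(f"python3 plan.py '{s}'")
E
```

```text
time: 2.6
eef_pos: [0.6048, 0.1057, 0.0662]
tcp_rot: [0.858, 0.513, -0.006, -0.003]
contact_force: [-0.1, 1.6, -0.1]
opening: 0.6
finger_force: 0.0
t 2.60 pos [0.6048 0.1057 0.0662] psi 1.0773 open 0.6 F [-0.1  1.6 -0.1] ff 0.0
time: 3.1
eef_pos: [0.6117, 0.1078, 0.0762]
tcp_rot: [0.858, 0.514, 0.002, 0.002]
contact_force: [-1.1, -1.7, 8.1]
opening: 0.153
finger_force: 29.6
t 3.10 pos [0.6117 0.1078 0.0762] psi 1.0803 open 0.153 F [-1.1 -1.7  8.1] ff 29.6
0.5971 0.1266 .072 1.08 -> [ 0.0243 -0.0545  0.0102] [ 0.0017 -0.0007  0.0001]
 0.5818 0.1434 .072 1.08 -> [ 0.0433 -0.108   0.01  ] [ 0.0017 -0.0007  0.0001]
 0.5644 0.1580 .072 1.08 -> [ 0.055  -0.1635  0.0097] [ 0.0017 -0.0007  0.0001]
 0.5452 0.1701 .072 1.08 -> [ 0.0591 -0.2201  0.0094] [ 0.0017 -0.0007  0.0001]
 0.5245 0.1796 .072 1.08 -> [ 0.0556 -0.277   0.0091] [ 0.0017 -0.0007  0.0001]
 0.5028 0.1862 .072 1.08 -> [ 0.0446 -0.3326  0.0088] [ 0.0017 -0.0007  0.0001]
 0.4804 0.1899 .072 1.08 -> [ 0.0264 -0.3863  0.0084] [ 0.0017 -0.0007  0.0001]
 0.4577 0.1906 .072 1.08 -> [ 0.0012 -0.4372  0.0081] [ 0.0017 -0.0007  0.0001]
```

```bash
python3 -m handwheel '[[0,0,-0.02,0,0,0,-1],[0.024,-0.054,-0.02,0,0,0,-1],[0.043,-0.108,-0.02,0,0,0,-1],[0.055,-0.163,-0.02,0,0,0,-1],[0.059,-0.22,-0.02,0,0,0,-1],[0.055,-0.277,-0.02,0,0,0,-1],[0.044,-0.333,-0.02,0,0,0,-1],[0.026,-0.386,-0.02,0,0,0,-1],[0.001,-0.437,-0.02,0,0,0,-1],[0.001,-0.437,-0.02,0,0,0,-1],[0.001,-0.437,-0.02,0,0,0,-1]]' 30; python3 plan.py '.456 .191 .08 1.08'
```

```text
time: 4.47
eef_pos: [0.4544, 0.1903, 0.0792]
tcp_rot: [0.858, 0.514, -0.001, 0.0]
contact_force: [1.8, -1.1, -11.6]
opening: 0.151
finger_force: 30.4
t 4.47 pos [0.4544 0.1903 0.0792] psi 1.0803 open 0.151 F [  1.8  -1.1 -11.6] ff 30.4
.456 .191 .08 1.08 -> [ 0.0034  0.0026 -0.0021] [-0.      0.0004  0.0001]
```

```bash
python3 -m handwheel '[[0,0,0,0,0,0,0.2],[0,0,0,0,0,0,0.2],[0,0,-0.12,0,0,0,0.5],[0,0,-0.25,0,0,0,0.5],[0,0,-0.25,0,0,0,0.5],[0,0,-0.25,0,0,0,0.5]]'; python3 plan.py '.5396 .0622 .12 1.5895; .5396 .0622 .06 1.5895'
```

```text
time: 5.22
eef_pos: [0.4556, 0.1909, 0.1809]
tcp_rot: [0.858, 0.514, 0.001, 0.0]
contact_force: [0.1, 0.0, -1.0]
opening: 0.749
finger_force: 0.0
t 5.22 pos [0.4556 0.1909 0.1809] psi 1.0798 open 0.749 F [ 0.1  0.  -1. ] ff 0.0
.5396 .0622 .12 1.5895 -> [-0.1848  0.3368  0.1524] [ 0.0003 -0.0002 -0.1622]
 .5396 .0622 .06 1.5895 -> [-0.1849  0.3367  0.3024] [ 0.0003 -0.0002 -0.1622]
```

```bash
cat > det.py <<'E'
# shells by colour in the top view: centre, heading of long side, size (at z=.026)
import cv2
from geo import *
def shells(im):
    hsv=cv2.cvtColor(im,cv2.COLOR_RGB2HSV)
    m=((hsv[...,2]>110)&(hsv[...,1]<75)&(hsv[...,0]<100)).astype(np.uint8)
    m=cv2.morphologyEx(m,cv2.MORPH_CLOSE,np.ones((5,5)))
    m[:,:305]=0; m[:155]=0; m[265:]=0
    out=[]
    for c in cv2.findContours(m,0,2)[0]:
        if cv2.contourArea(c)<150: continue
        b=cv2.boxPoints(cv2.minAreaRect(c)); w=np.array([ray("top",p,.026) for p in b])
        e1,e2=w[1]-w[0],w[2]-w[1]; l,s=(e1,e2) if np.linalg.norm(e1)>np.linalg.norm(e2) else (e2,e1)
        a=np.arctan(l[1]/l[0]); out.append((*w.mean(0).round(4),round(a,3),round(np.linalg.norm(l),3),round(np.linalg.norm(s),3)))
    return sorted(out)
if __name__=="__main__":
    import sys
    im=cv2.imread(sys.argv[1])[:,:,::-1] if len(sys.argv)>1 else eyes.read_camera("top")
    for s in shells(im): print(s)
E
python3 det.py pics/raw_top0.png; echo; python3 det.py
```

```text
(np.float64(0.4008), np.float64(-0.3324), np.float64(-0.336), np.float64(0.066), np.float64(0.051))
(np.float64(0.4155), np.float64(-0.2087), np.float64(0.267), np.float64(0.067), np.float64(0.051))
(np.float64(0.5221), np.float64(-0.2239), np.float64(-0.196), np.float64(0.099), np.float64(0.051))
(np.float64(0.5358), np.float64(-0.3473), np.float64(-0.054), np.float64(0.1), np.float64(0.051))

(np.float64(0.4009), np.float64(-0.3321), np.float64(-0.323), np.float64(0.066), np.float64(0.05))
(np.float64(0.4155), np.float64(-0.2087), np.float64(0.267), np.float64(0.067), np.float64(0.051))
(np.float64(0.5221), np.float64(-0.2239), np.float64(-0.196), np.float64(0.099), np.float64(0.051))
(np.float64(0.5358), np.float64(-0.3473), np.float64(-0.05), np.float64(0.101), np.float64(0.051))
```

```bash
python3 -m handwheel '[[-0.185,0.337,0.152,0,0,-0.162,0.5],[-0.185,0.337,0.152,0,0,-0.162,0.5],[-0.185,0.337,0.152,0,0,-0.162,0.5],[-0.185,0.337,0.152,0,0,-0.162,0.5],[-0.185,0.337,0.152,0,0,-0.162,0.5],[-0.185,0.337,0.302,0,0,-0.162,0.5],[-0.185,0.337,0.302,0,0,-0.162,0.5],[-0.185,0.337,0.302,0,0,-0.162,0.5]]'; for i in 1 2 3 ; do python3 -m handwheel '[[0,0,0.01,0,0,0,0.5],[0,0,0.01,0,0,0,0.5]]' | grep -E 'eef|contact'; done
python3 -m handwheel '[[0,0,0.01,0,0,0,0.5],[0,0,0.01,0,0,0,0.5]]' | grep -E 'eef|contact'
```

```text
time: 6.28
eef_pos: [0.5398, 0.0628, 0.0609]
tcp_rot: [0.7, 0.714, 0.0, 0.0]
contact_force: [0.8, -0.5, 0.1]
opening: 0.747
finger_force: 0.0
eef_pos: [0.5403, 0.0621, 0.0571]
contact_force: [0.2, -0.5, -0.4]
eef_pos: [0.5393, 0.0619, 0.0514]
contact_force: [-0.0, -0.1, -0.3]
eef_pos: [0.5391, 0.0619, 0.047]
contact_force: [-0.6, 0.2, -0.5]
eef_pos: [0.5391, 0.0619, 0.043]
contact_force: [-0.3, 0.3, -0.0]
```

```bash
for i in 1 2 3 ; do python3 -m handwheel '[[0,0,0.005,0,0,0,0.5],[0,0,0.005,0,0,0,0.5]]' | grep -E 'eef|contact'; done
```

```text
eef_pos: [0.5393, 0.062, 0.0414]
contact_force: [-0.5, 0.4, -0.7]
eef_pos: [0.5393, 0.0619, 0.0393]
contact_force: [-0.4, 0.6, -0.4]
eef_pos: [0.5393, 0.0619, 0.0373]
contact_force: [0.2, -0.3, -0.1]
```

```bash
for i in 1 2 3 4 ; do python3 -m handwheel '[[0,0,0.005,0,0,0,0.5],[0,0,0.005,0,0,0,0.5]]' | grep -E 'eef|contact'; done
```

```text
eef_pos: [0.5393, 0.0619, 0.0353]
contact_force: [0.3, 0.4, 0.1]
eef_pos: [0.5393, 0.0619, 0.0333]
contact_force: [0.3, 0.4, -0.2]
eef_pos: [0.5397, 0.0619, 0.0329]
contact_force: [-3.9, -0.0, 8.8]
eef_pos: [0.5398, 0.0619, 0.0329]
contact_force: [-10.2, 0.5, 20.9]
```

```bash
python3 -m handwheel '[[0,0,-0.02,0,0,0,0.5],[0,0,-0.02,0,0,0,-1],[0,0,-0.02,0,0,0,-1],[0,0,-0.02,0,0,0,-1],[0,0,-0.02,0,0,0,-1]]' 40;  python3 -m handwheel '[[0,0,-0.05,0,0,0,-1],[0,0,-0.2,0,0,0,-1],[0,0,-0.25,0,0,0,-1],[0,0,-0.25,0,0,0,-1]]'; python3 plan.py '.598 .335 .1 1.5895; .598 .335 .04 1.5895'
```

```text
time: 9.65
eef_pos: [0.5398, 0.0619, 0.0376]
tcp_rot: [0.701, 0.713, 0.0, 0.0]
contact_force: [-0.3, -0.3, 2.6]
opening: 0.411
finger_force: 41.7
time: 10.15
eef_pos: [0.5403, 0.0619, 0.1388]
tcp_rot: [0.701, 0.713, 0.001, 0.001]
contact_force: [-1.2, 0.2, -1.0]
opening: 0.409
finger_force: 41.7
t 10.15 pos [0.5403 0.0619 0.1388] psi 1.5888 open 0.409 F [-1.2  0.2 -1. ] ff 41.7
.598 .335 .1 1.5895 -> [0.6801 0.1563 0.0974] [ 0.001   0.0001 -0.0002]
 .598 .335 .04 1.5895 -> [0.6802 0.1558 0.2474] [ 0.001   0.0001 -0.0002]
```

```bash
python3 -m handwheel '[[0.15,0.04,0.03,0,0,0,-1],[0.3,0.08,0.06,0,0,0,-1],[0.45,0.12,0.08,0,0,0,-1],[0.6,0.15,0.098,0,0,0,-1],[0.68,0.156,0.098,0,0,0,-1],[0.68,0.156,0.098,0,0,0,-1],[0.68,0.156,0.2,0,0,0,-1],[0.68,0.156,0.256,0,0,0,-1],[0.68,0.156,0.256,0,0,0,-1],[0.68,0.156,0.256,0,0,0,-1]]'; python3 plan.py
```

```text
time: 11.4
eef_pos: [0.5965, 0.334, 0.0341]
tcp_rot: [0.701, 0.713, -0.001, -0.0]
contact_force: [-0.1, -0.2, -0.4]
opening: 0.41
finger_force: 45.2
t 11.40 pos [0.5965 0.334  0.0341] psi 1.5878 open 0.41 F [-0.1 -0.2 -0.4] ff 45.2
```

```bash
python3 -m handwheel '[[0,0,0,0,0,0,0.3],[0,0,0,0,0,0,0.3],[0,0,-0.1,0,0,0,0.3],[0,0,-0.25,0,0,0,0.6],[-0.15,0,-0.38,0,0,0,0.6],[-0.3,0,-0.38,0,0,0,0.6],[-0.45,0,-0.38,0,0,0,0.6],[-0.6,0,-0.38,0,0,0,0.6],[-0.7,0,-0.38,0,0,0,0.6],[-0.7,0,-0.38,0,0,0,0.6]]'; python3 det.py; python3 plan.py '.4163 -.2086 .12 .26; .4163 -.2086 .029 .26'
```

```text
time: 12.65
eef_pos: [0.6022, 0.052, 0.1876]
tcp_rot: [0.702, 0.712, 0.0, 0.0]
contact_force: [0.8, -0.7, -0.6]
opening: 0.801
finger_force: 0.0
(np.float64(0.4009), np.float64(-0.3322), np.float64(-0.336), np.float64(0.066), np.float64(0.051))
(np.float64(0.4155), np.float64(-0.2087), np.float64(0.267), np.float64(0.067), np.float64(0.051))
(np.float64(0.5221), np.float64(-0.2239), np.float64(-0.196), np.float64(0.099), np.float64(0.051))
(np.float64(0.5358), np.float64(-0.3474), np.float64(-0.05), np.float64(0.101), np.float64(0.052))
t 12.70 pos [0.602  0.0537 0.1875] psi 1.5858 open 0.802 F [-0.5 -0.5  0.7] ff 0.0
.4163 -.2086 .12 .26 -> [-0.6488 -0.4743  0.1682] [ 1.00e-04 -2.00e-04  4.22e-01]
 .4163 -.2086 .029 .26 -> [-0.6489 -0.4744  0.3957] [ 1.00e-04 -2.00e-04  4.22e-01]
```

```bash
python3 -m handwheel '[[-0.12,-0.09,0.03,0,0,0.055,0.5],[-0.24,-0.18,0.06,0,0,0.11,0.5],[-0.36,-0.27,0.09,0,0,0.165,0.5],[-0.48,-0.36,0.12,0,0,0.22,0.5],[-0.6,-0.45,0.15,0,0,0.275,0.5],[-0.649,-0.474,0.168,0,0,0.33,0.5],[-0.649,-0.474,0.168,0,0,0.385,0.5],[-0.649,-0.474,0.168,0,0,0.422,0.5],[-0.649,-0.474,0.168,0,0,0.422,0.5],[-0.649,-0.474,0.168,0,0,0.422,0.5],[-0.649,-0.474,0.168,0,0,0.422,0.5]]' >/dev/null;  python3 plan.py '.4163 -.2086 .029 .26'
```

```text
t 14.07 pos [ 0.4173 -0.2075  0.12  ] psi 0.2647 open 0.748 F [-0.5  0.1  0. ] ff 0.0
.4163 -.2086 .029 .26 -> [-0.0032  0.0019  0.2275] [ 0.     -0.      0.0015]
```

```bash
python3 -m handwheel '[[-0.003,0.002,0.12,0,0,0.001,0.5],[-0.003,0.002,0.2,0,0,0.001,0.5],[-0.003,0.002,0.227,0,0,0.001,0.5],[-0.003,0.002,0.227,0,0,0.001,0.5],[-0.003,0.002,0.227,0,0,0.001,-1],[-0.003,0.002,0.227,0,0,0.001,-1],[-0.003,0.002,0.227,0,0,0.001,-1],[-0.003,0.002,0.227,0,0,0.001,-1]]' 50; python3 -m handwheel '[[0,0,-0.06,0,0,0,-1],[0,0,-0.2,0,0,0,-1],[0,0,-0.25,0,0,0,-1],[0,0,-0.25,0,0,0,-1]]'; python3 plan.py '.627 -.0162 .11 1.5895'
```

```text
time: 15.08
eef_pos: [0.4174, -0.21, 0.0308]
tcp_rot: [0.992, 0.13, 0.001, 0.001]
contact_force: [-0.2, -0.2, 6.4]
opening: 0.573
finger_force: 54.0
time: 15.58
eef_pos: [0.4169, -0.2096, 0.1308]
tcp_rot: [0.992, 0.13, 0.001, 0.002]
contact_force: [0.5, -0.8, -2.1]
opening: 0.567
finger_force: 53.2
t 15.57 pos [ 0.4169 -0.2096  0.1308] psi 0.26 open 0.567 F [ 0.5 -0.8 -2.1] ff 53.2
.627 -.0162 .11 1.5895 -> [ 0.6317 -0.3324  0.0524] [ 1.400e-03  1.000e-04 -4.232e-01]
```

```bash
python3 -m handwheel '[[0.1,-0.05,0.02,0,0,-0.055,-1],[0.2,-0.1,0.04,0,0,-0.11,-1],[0.3,-0.15,0.052,0,0,-0.165,-1],[0.4,-0.2,0.052,0,0,-0.22,-1],[0.5,-0.26,0.052,0,0,-0.275,-1],[0.6,-0.31,0.052,0,0,-0.33,-1],[0.632,-0.332,0.052,0,0,-0.385,-1],[0.632,-0.332,0.052,0,0,-0.423,-1],[0.632,-0.332,0.052,0,0,-0.423,-1],[0.632,-0.332,0.052,0,0,-0.423,-1],[0.632,-0.332,0.052,0,0,-0.423,-1]]' >/dev/null;  python3 plan.py '.627 -.0162 .056 1.5895;.627 -.0162 .0388 1.5895'
```

```text
t 16.95 pos [ 0.6259 -0.0159  0.1078] psi 1.5873 open 0.571 F [-1.1 -0.3 -0.9] ff 53.1
.627 -.0162 .056 1.5895 -> [-0.0007  0.0029  0.1294] [-0.0003 -0.0001 -0.0007]
.627 -.0162 .0388 1.5895 -> [-0.0007  0.003   0.1724] [-0.0003 -0.0001 -0.0007]
```

```bash
python3 -m handwheel '[[-0.001,0.003,0.1,0,0,-0.001,-1],[-0.001,0.003,0.13,0,0,-0.001,-1],[-0.001,0.003,0.13,0,0,-0.001,-1]]' | grep -E 'eef|contact'; for i in 1 2 3 4; do python3 -m handwheel '[[0,0,0.01,0,0,0,-1],[0,0,0.01,0,0,0,-1]]' | grep -E 'eef|contact';done
```

```text
eef_pos: [0.6265, -0.016, 0.0551]
contact_force: [0.8, 0.2, -0.8]
eef_pos: [0.6281, -0.0162, 0.0533]
contact_force: [-0.7, -0.2, -1.5]
eef_pos: [0.6286, -0.0161, 0.0504]
contact_force: [-2.5, 1.4, 4.4]
eef_pos: [0.6287, -0.015, 0.0483]
contact_force: [-5.9, 4.2, 13.5]
eef_pos: [0.6287, -0.0137, 0.045]
contact_force: [-7.3, 7.9, 17.6]
```

```bash
python3 -m handwheel '[[0.008,-0.008,0,0,0,0,-1],[0.008,-0.008,0,0,0,0,-1]]' | grep -E 'eef|contact'; for i in 1 2; do python3 -m handwheel '[[0,0,0.008,0,0,0,-1],[0,0,0.008,0,0,0,-1]]' | grep -E 'eef|contact';done
```

```text
eef_pos: [0.6281, -0.0132, 0.0451]
contact_force: [-0.3, 0.5, 9.2]
eef_pos: [0.6282, -0.0123, 0.0428]
contact_force: [-2.0, 4.7, 15.0]
eef_pos: [0.6283, -0.0123, 0.0426]
contact_force: [-9.7, 5.3, 28.6]
```

```bash
python3 -m handwheel '[[0.002,-0.008,-0.008,0,0,0,-1],[0.002,-0.008,-0.008,0,0,0,-1]]' | grep -E 'eef|contact'; python3 -m handwheel '[[0,0,0.008,0,0,0,-1],[0,0,0.008,0,0,0,-1]]' | grep -E 'eef|contact'
python3 - <<'E'
from plant import eyes; import cv2
for n in("scene","top"): cv2.imwrite(f"pics/raw_{n}1.png",eyes.read_camera(n)[:,:,::-1])
E
python3 crop.py pics/raw_scene1.png pics/c5.png 205 160 125 125 6;python3 plan.py
```

```text
eef_pos: [0.6262, -0.0123, 0.043]
contact_force: [1.4, 3.4, 11.8]
eef_pos: [0.6264, -0.0122, 0.0427]
contact_force: [-5.5, 4.3, 26.5]
t 19.68 pos [ 0.6263 -0.0122  0.0426] psi 1.5928 open 0.571 F [-5.3  3.9 27.4] ff 58.8
```

View pics/c5.png

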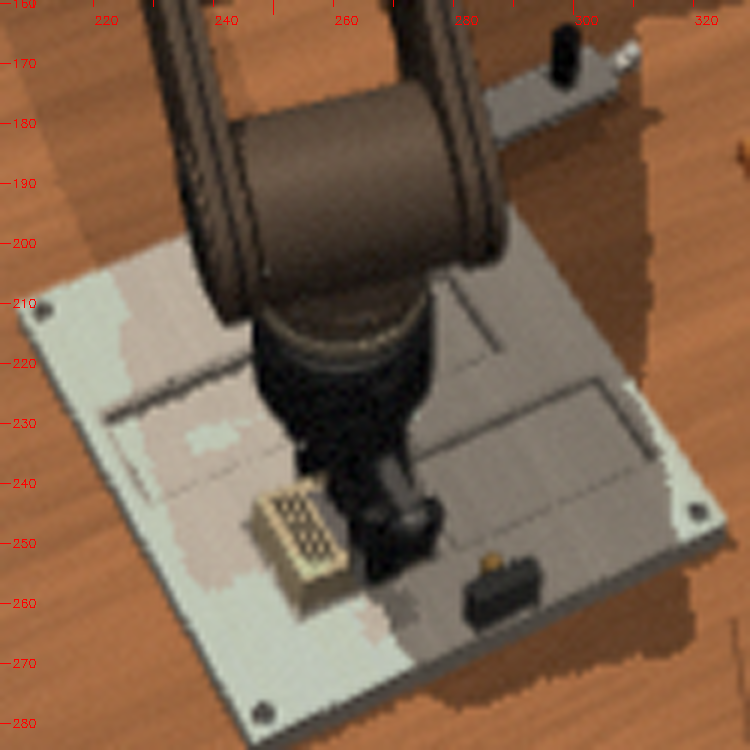

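The shell stands at the pocket mouth, its far-right base corner at about (302,620), but it is not down. I'll release it, move aside and measure it.

```bash
python3 -m handwheel '[[0,0,-0.005,0,0,0,0.3],[0,0,-0.005,0,0,0,0.4],[0,0,-0.005,0,0,0,0.4],[0,0,-0.15,0,0,0,0.5],[0,0,-0.3,0,0,0,0.5],[-0.15,-0.15,-0.35,0,0,0,0.5],[-0.3,-0.15,-0.35,0,0,0,0.5],[-0.45,-0.25,-0.35,0,0,0,0.5],[-0.55,-0.3,-0.35,0,0,0,0.5],[-0.55,-0.3,-0.35,0,0,0,0.5]]' | grep -E 'eef|contact'
python3 - <<'E'
from plant import eyes; import cv2
for n in("scene","top"): cv2.imwrite(f"pics/raw_{n}2.png",eyes.read_camera(n)[:,:,::-1])
from crop import crop
crop("pics/raw_top2.png","pics/a.png",245,140,70,62,11); crop("pics/raw_scene2.png","pics/b.png",225,200,72,54,11)
E
```

```text
eef_pos: [0.5037, -0.2376, 0.1731]
contact_force: [-0.0, 0.5, 0.2]
```

View pics/b.png

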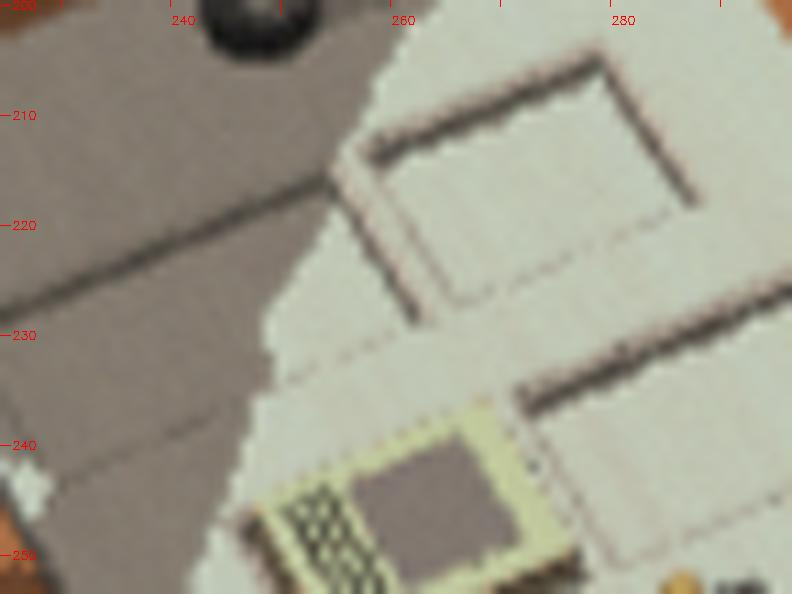

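View pics/a.png

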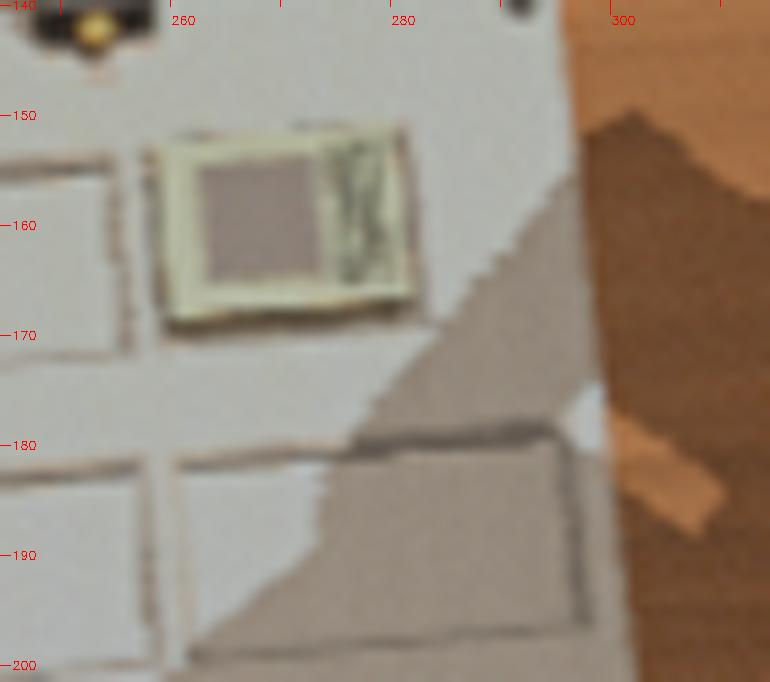

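Run:
```python
from geo import *
t=cr([(162,145),(165,318),(412,300)],245,140,11); s=cr([(578,552),(488,398),(255,500)],225,200,11)
for a,b in zip(t,s): print(tri(a,b))
```

```text
(array([0.6522, 0.017 , 0.0324]), np.float64(0.8))
(array([0.6034, 0.0182, 0.0325]), np.float64(0.31))
(array([ 0.6041, -0.0471,  0.0325]), np.float64(0.62))
```

Both views show the shell down and square in the far-right short pocket, with a gap all round and its top level at 32.5 mm. Next shell.

```bash
python3 det.py pics/raw_top2.png; python3 plan.py '.5226 -.2233 .12 2.936'
```

```text
(np.float64(0.3981), np.float64(-0.3408), np.float64(-0.372), np.float64(0.065), np.float64(0.034))
t 21.02 pos [ 0.505  -0.2353  0.1731] psi 1.5894 open 0.748 F [ 1.1  0.5 -0. ] ff 0.0
.5226 -.2233 .12 2.936 -> [0.0289 0.0448 0.1329] [-0.     -0.0006 -0.4286]
```

```bash
python3 -m handwheel '[[0.12,0.02,0,0,0,-0.055,0.5],[0.24,0.04,0,0,0,-0.11,0.5],[0.36,0.06,0,0,0,-0.165,0.5],[0.48,0.08,0,0,0,-0.22,0.5],[0.6,0.1,0,0,0,-0.275,0.5],[0.75,0.1,0,0,0,-0.33,0.5],[0.75,0.1,0,0,0,-0.385,0.5],[0.75,0.1,0,0,0,-0.429,0.5],[0.75,0.1,0,0,0,-0.429,0.5]]' | grep -E 'eef|contact'; python3 det.py;  python3 plan.py '.5226 -.2233 .12 2.936'
```

```text
eef_pos: [0.5389, 0.0682, 0.1734]
contact_force: [-0.2, 0.7, -0.1]
(np.float64(0.4009), np.float64(-0.3322), np.float64(-0.336), np.float64(0.066), np.float64(0.051))
(np.float64(0.5221), np.float64(-0.2239), np.float64(-0.196), np.float64(0.099), np.float64(0.051))
(np.float64(0.5338), np.float64(-0.3147), np.float64(-0.044), np.float64(0.099), np.float64(0.051))
t 22.20 pos [0.539  0.0676 0.1735] psi 2.9395 open 0.749 F [-0.5  0.   0.2] ff 0.0
.5226 -.2233 .12 2.936 -> [-0.106  -0.7208  0.1336] [ 0.     -0.0003  0.0011]
```

L2 has been knocked by 3 cm, so I'll use its new pose (0.534,-0.315). L1 is unmoved and I'm picking it now.

```bash
python3 -m handwheel '[[-0.02,-0.14,0.02,0,0,0.001,0.5],[-0.04,-0.28,0.04,0,0,0.001,0.5],[-0.06,-0.42,0.06,0,0,0.001,0.5],[-0.08,-0.56,0.09,0,0,0.001,0.5],[-0.1,-0.68,0.134,0,0,0.001,0.5],[-0.106,-0.721,0.134,0,0,0.001,0.5],[-0.106,-0.721,0.134,0,0,0.001,0.5],[-0.106,-0.721,0.134,0,0,0.001,0.5]]' >/dev/null; python3 plan.py '.5226 -.2233 .029 2.936'
```

```text
t 23.20 pos [ 0.5235 -0.2237  0.1209] psi 2.9372 open 0.749 F [-0.3 -0.  -0. ] ff 0.0
.5226 -.2233 .029 2.936 -> [0.0025 0.0004 0.2297] [0.0001 0.0002 0.0004]
```

```bash
python3 -m handwheel '[[0.002,0,0.12,0,0,0,0.5],[0.002,0,0.2,0,0,0,0.5],[0.002,0,0.229,0,0,0,0.5],[0.002,0,0.229,0,0,0,0.5],[0.002,0,0.229,0,0,0,-1],[0.002,0,0.229,0,0,0,-1],[0.002,0,0.229,0,0,0,-1],[0.002,0,0.229,0,0,0,-1]]' 50; python3 -m handwheel '[[0,0,-0.06,0,0,0,-1],[0,0,-0.2,0,0,0,-1],[0,0,-0.25,0,0,0,-1],[0,0,-0.25,0,0,0,-1]]'|grep open; python3 plan.py '.6247 .0833 .11 1.5895'
```

```text
time: 24.2
eef_pos: [0.5238, -0.2255, 0.0309]
tcp_rot: [0.102, 0.995, -0.001, 0.002]
contact_force: [1.2, 2.5, 7.1]
opening: 0.57
finger_force: 54.6
opening: 0.569
t 24.70 pos [ 0.5229 -0.2254  0.1301] psi 2.9363 open 0.569 F [ 0.1 -0.1 -1.7] ff 53.8
.6247 .0833 .11 1.5895 -> [-0.0916  0.8074  0.0494] [3.000e-04 1.200e-03 4.287e-01]
```

```bash
python3 -m handwheel '[[-0.01,0.1,0.02,0,0,0.05,-1],[-0.02,0.2,0.04,0,0,0.1,-1],[-0.03,0.3,0.049,0,0,0.155,-1],[-0.04,0.42,0.049,0,0,0.21,-1],[-0.06,0.54,0.049,0,0,0.265,-1],[-0.07,0.66,0.049,0,0,0.32,-1],[-0.09,0.76,0.049,0,0,0.375,-1],[-0.092,0.807,0.049,0,0,0.429,-1],[-0.092,0.807,0.049,0,0,0.429,-1],[-0.092,0.807,0.049,0,0,0.429,-1],[-0.092,0.807,0.049,0,0,0.429,-1]]' >/dev/null;  python3 plan.py '.6247 .0833 .056 1.5895'
```

```text
t 26.07 pos [0.6235 0.0826 0.1083] psi 1.5887 open 0.57 F [ 0.3  0.3 -0.8] ff 53.7
.6247 .0833 .056 1.5895 -> [0.0017 0.0032 0.1309] [-0.0004  0.     -0.0003]
```

```bash
python3 -m handwheel '[[0.002,0.003,0.1,0,0,0,-1],[0.002,0.003,0.13,0,0,0,-1],[0.002,0.003,0.13,0,0,0,-1],[0.002,0.003,0.13,0,0,0,-1]]' | grep -E 'eef|contact'; for i in 1 2 3; do python3 -m handwheel '[[0,0,0.01,0,0,0,-1],[0,0,0.01,0,0,0,-1]]' | grep -E 'eef|contact';done
```

```text
eef_pos: [0.6262, 0.0843, 0.0585]
contact_force: [0.4, -0.7, -1.4]
eef_pos: [0.6254, 0.0846, 0.0536]
contact_force: [-0.1, -0.7, -2.7]
eef_pos: [0.6258, 0.0846, 0.0502]
contact_force: [-1.4, -0.8, 3.9]
eef_pos: [0.6264, 0.0836, 0.0473]
contact_force: [-2.3, -3.7, 8.9]
```

```bash
python3 -m handwheel '[[-0.003,-0.004,0,0,0,0,-1],[-0.003,-0.004,0,0,0,0,-1]]' | grep -E 'eef|contact'; for i in 1 2 3; do python3 -m handwheel '[[0,0,0.008,0,0,0,-1],[0,0,0.008,0,0,0,-1]]' | grep -E 'eef|contact';done
```

```text
eef_pos: [0.626, 0.0835, 0.0475]
contact_force: [-0.6, -0.5, 5.0]
eef_pos: [0.6262, 0.0824, 0.0449]
contact_force: [-0.9, -3.1, 9.2]
eef_pos: [0.6264, 0.0822, 0.0442]
contact_force: [-4.5, -4.5, 19.3]
eef_pos: [0.6264, 0.0822, 0.044]
contact_force: [-13.8, -4.7, 34.1]
```

```bash
python3 -m handwheel '[[0,0,-0.008,0,0,0,-1],[0,0,-0.008,0,0,0,0.1],[0,0,-0.008,0,0,0,0.3],[0,0,-0.008,0,0,0,0.4],[0,0,-0.15,0,0,0,0.5],[0,0,-0.3,0,0,0,0.5],[0,0,-0.3,0,0,0,0.5],[0,0,-0.3,0,0,0,0.5]]' | grep -E 'eef|contact'; python3 det.py; python3 plan.py '.534 -.2 .17 3.09;.534 -.3145 .12 3.09'
python3 - <<'E'
from plant import eyes; import cv2
for n in("scene","top"): cv2.imwrite(f"pics/raw_{n}3.png",eyes.read_camera(n)[:,:,::-1])
E
```

```text
eef_pos: [0.6231, 0.0836, 0.1546]
contact_force: [0.0, -0.0, -0.5]
(np.float64(0.4009), np.float64(-0.3322), np.float64(-0.336), np.float64(0.066), np.float64(0.051))
(np.float64(0.5338), np.float64(-0.3147), np.float64(-0.044), np.float64(0.099), np.float64(0.051))
t 29.38 pos [0.6223 0.0835 0.1533] psi 1.589 open 0.753 F [ 0.  -0.6 -0.5] ff 0.0
.534 -.2 .17 3.09 -> [-0.7047 -0.2339 -0.041 ] [-0.0009 -0.0009 -0.4778]
.534 -.3145 .12 3.09 -> [-0.9909 -0.2386  0.084 ] [-0.0009 -0.0009 -0.4778]
```

```bash
python3 -m handwheel '[[-0.1,-0.05,-0.04,0,0,-0.055,0.5],[-0.22,-0.1,-0.04,0,0,-0.11,0.5],[-0.34,-0.15,-0.04,0,0,-0.165,0.5],[-0.46,-0.2,-0.04,0,0,-0.22,0.5],[-0.58,-0.234,-0.04,0,0,-0.275,0.5],[-0.7,-0.234,-0.04,0,0,-0.33,0.5],[-0.82,-0.238,0,0,0,-0.385,0.5],[-0.94,-0.239,0.04,0,0,-0.44,0.5],[-0.991,-0.239,0.084,0,0,-0.478,0.5],[-0.991,-0.239,0.084,0,0,-0.478,0.5],[-0.991,-0.239,0.084,0,0,-0.478,0.5],[-0.991,-0.239,0.084,0,0,-0.478,0.5]]' >/dev/null; python3 plan.py '.534 -.3145 .026 3.09'
python3 - <<'E'
from plant import eyes; import cv2
for n in("scene","top"): cv2.imwrite(f"pics/raw_{n}4.png",eyes.read_camera(n)[:,:,::-1])
from crop import crop
import numpy as np
crop("pics/raw_top4.png","pics/a4.png",210,132,100,100,4); crop("pics/raw_scene4.png","pics/b4.png",222,195,100,85,4)
a,b=cv2.imread("pics/a4.png"),cv2.imread("pics/b4.png"); b=cv2.copyMakeBorder(b,0,60,0,0,0)
cv2.imwrite("pics/ab4.png",np.hstack([a,b]))
E
```

```text
t 30.98 pos [ 0.5356 -0.3137  0.1225] psi 3.091 open 0.749 F [0.1 0.1 0. ] ff 0.0
.534 -.3145 .026 3.09 -> [ 0.0041 -0.002   0.2413] [-0.0001  0.0002  0.0003]
```

View pics/ab4.png

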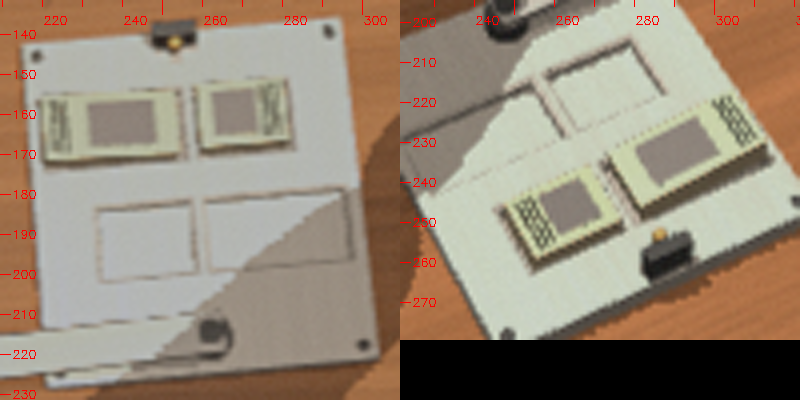

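Run:
```python
from geo import *
from crop import crop
t=cr([(40,95),(180,90),(184,156),(44,163)],210,132,4); s=cr([(367,143),(242,208),(206,160),(318,97)],222,195,4)
for a,b in zip(t,s): print(tri(a,b))
print(fit({"top":t,"scene":s},.05,.1,.034,(.625,.08,.0187)))
crop("pics/raw_top4.png","pics/a.png",212,146,60,32,13); crop("pics/raw_scene4.png","pics/b.png",270,212,55,42,14)
import cv2,numpy as np
a=cv2.imread("pics/a.png")[:,:770];b=cv2.imread("pics/b.png")
a=cv2.resize(a,(500,int(a.shape[0]*500/a.shape[1])));
```

```text
(array([0.6479, 0.1319, 0.0438]), np.float64(0.1))
(array([0.6493, 0.0324, 0.033 ]), np.float64(1.18))
(array([0.6004, 0.0313, 0.0248]), np.float64(0.69))
(array([0.5965, 0.1276, 0.0359]), np.float64(1.48))
(array([0.6236, 0.081 , 0.0344, 0.0467]), np.float64(1.07), {'top': array([ 0.6236,  0.0806, -0.0194]), 'scene': array([0.6234, 0.0815, 0.115 ])})
```

View pics/b.png

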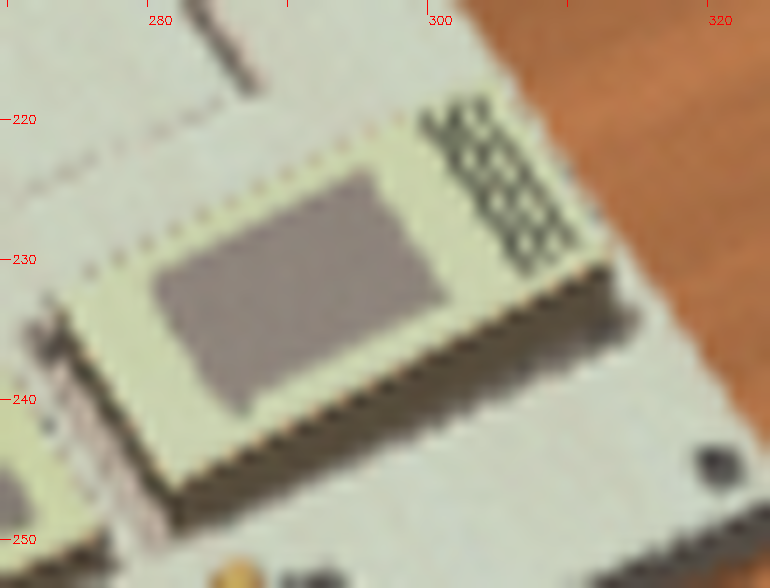

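The long shell's left (+y) end sits on the chamfer: its visible side is about 70 px high at the right of the crop against 50 px at the left. I'll press that end down with the fingers shut.

```bash
python3 plan.py '.625 .115 .15 1.5895;.625 .115 .08 1.5895'
```

```text
t 31.07 pos [ 0.5357 -0.3139  0.1228] psi 3.0912 open 0.747 F [ 0.2 -0.8  0.1] ff 0.0
.625 .115 .15 1.5895 -> [-0.1691  1.0822 -0.0686] [1.00e-04 4.00e-04 4.78e-01]
.625 .115 .08 1.5895 -> [-0.1689  1.0823  0.1064] [1.00e-04 4.00e-04 4.78e-01]
```

```bash
python3 -m handwheel '[[-0.02,0.12,-0.06,0,0,0.055,-1],[-0.04,0.25,-0.069,0,0,0.11,-1],[-0.06,0.38,-0.069,0,0,0.165,-1],[-0.08,0.5,-0.069,0,0,0.22,-1],[-0.1,0.62,-0.069,0,0,0.275,-1],[-0.12,0.74,-0.069,0,0,0.33,-1],[-0.14,0.86,-0.069,0,0,0.385,-1],[-0.16,0.98,-0.069,0,0,0.44,-1],[-0.168,1,-0.069,0,0,0.478,-1],[-0.168,1,-0.069,0,0,0.478,-1]]' | grep -E 'eef|open'; python3 plan.py '.625 .115 .065 1.5895'
```

```text
eef_pos: [0.6228, 0.0828, 0.1501]
opening: -0.0
t 32.33 pos [0.6228 0.0828 0.1501] psi 1.5924 open -0.0 F [-0.2 -0.1 -0. ] ff 0.0
.625 .115 .065 1.5895 -> [0.0804 0.0071 0.2128] [0.0003 0.     0.0009]
```

```bash
python3 -m handwheel '[[0.08,0.007,0.1,0,0,0,-1],[0.08,0.007,0.18,0,0,0,-1],[0.08,0.007,0.213,0,0,0,-1],[0.08,0.007,0.213,0,0,0,-1]]' | grep -E 'eef|contact'; for i in 1 2 3 4; do python3 -m handwheel '[[0,0,0.006,0,0,0,-1],[0,0,0.006,0,0,0,-1]]' | grep -E 'eef|contact';done
```

```text
eef_pos: [0.6253, 0.1127, 0.065]
contact_force: [0.7, -0.3, 0.5]
eef_pos: [0.626, 0.1128, 0.0635]
contact_force: [0.2, -0.7, 4.9]
eef_pos: [0.6263, 0.1128, 0.0632]
contact_force: [-4.6, -1.6, 13.9]
eef_pos: [0.6266, 0.1129, 0.063]
contact_force: [-10.5, -3.2, 22.9]
eef_pos: [0.6267, 0.1129, 0.0628]
contact_force: [-14.0, -3.0, 30.8]
```

```bash
python3 -m handwheel '[[0,0,-0.1,0,0,0,-1],[0.12,0,-0.1,0,0,0,-1],[0.21,0,-0.1,0,0,0,-1],[0.21,0,-0.0,0,0,0,-1],[0.21,0,0.05,0,0,0,-1],[0.21,0,0.06,0,0,0,-1],[0.21,0,0.06,0,0,0,-1]]' | grep -E 'eef|contact'; for i in 1 2 3 4; do python3 -m handwheel '[[0,0,0.01,0,0,0,-1],[0,0,0.01,0,0,0,-1]]' | grep -E 'eef|contact';done
```

```text
eef_pos: [0.6239, 0.1968, 0.031]
contact_force: [0.5, 0.1, 0.2]
eef_pos: [0.6239, 0.1972, 0.0274]
contact_force: [-0.4, 0.1, 1.0]
eef_pos: [0.6232, 0.1973, 0.0224]
contact_force: [0.7, 0.3, -0.3]
eef_pos: [0.6239, 0.1975, 0.0191]
contact_force: [-0.4, -0.1, 1.7]
eef_pos: [0.6241, 0.1975, 0.0191]
contact_force: [-8.9, -1.5, 19.4]
```

Shut tips are 19 mm ahead, so the shell's left end stands about 10 mm high. I'll push that end face toward -y, then press it down.

```bash
python3 -m handwheel '[[0,0,-0.07,0,0,0,-1],[-0.09,0,-0.07,0,0,0,-1],[-0.12,0.002,-0.07,0,0,0,-1],[-0.12,0.002,-0.07,0,0,0,-1]]' | grep -E 'eef|contact'; for i in 1 2 3 ; do python3 -m handwheel '[[-0.005,0,0,0,0,0,-1],[-0.005,0,0,0,0,0,-1]]' | grep -E 'eef|contact';done
```

```text
eef_pos: [0.6248, 0.1488, 0.042]
contact_force: [0.5, 0.3, -0.6]
eef_pos: [0.6249, 0.148, 0.0423]
contact_force: [0.5, -0.2, 0.2]
eef_pos: [0.6251, 0.1457, 0.0426]
contact_force: [0.4, 0.6, -0.7]
eef_pos: [0.6252, 0.1433, 0.0427]
contact_force: [-0.6, 0.0, -0.1]
```

```bash
for i in 1 2 3 4 ; do python3 -m handwheel '[[-0.004,0,0,0,0,0,-1],[-0.004,0,0,0,0,0,-1]]' | grep -E 'eef|contact';done
```

```text
eef_pos: [0.6253, 0.1416, 0.0427]
contact_force: [0.7, 0.1, 0.5]
eef_pos: [0.6251, 0.1411, 0.0428]
contact_force: [0.1, 4.7, -0.2]
eef_pos: [0.625, 0.1409, 0.0429]
contact_force: [-1.7, 8.7, -0.2]
eef_pos: [0.6251, 0.1408, 0.0432]
contact_force: [-0.9, 13.1, 0.9]
```

```bash
cat > pose6.py <<'E'
# 6-dof pose of a shell's top face in the fixture from colour quads in both views
import cv2,sys
from geo import *
from scipy.spatial.transform import Rotation as R
FIX=(.5688,.0227,.0187)
def W(x,y): c,s=np.cos(FIX[2]),np.sin(FIX[2]); return np.array([FIX[0]+c*x-s*y,FIX[1]+s*x+c*y])
POK={"long_a":(-.0285,-.057,.1),"short_a":(-.0285,.04,.066),"short_b":(.0575,-.04,.066),"long_b":(.0575,.057,.1)}
def quad(im,n,box):
    lab=cv2.cvtColor(im,cv2.COLOR_RGB2LAB).astype(float); lab=cv2.resize(lab,None,fx=4,fy=4,interpolation=cv2.INTER_CUBIC)
    px=proj(n,box); lo=((px.min(0)-4+.5)*4).astype(int); hi=((px.max(0)+4+.5)*4).astype(int)
    sub=lab[lo[1]:hi[1],lo[0]:hi[0]]; m=((sub[...,2]>138)&(sub[...,0]>135)).astype(np.uint8)
    m=cv2.morphologyEx(m,cv2.MORPH_CLOSE,np.ones((45,45))); m=cv2.morphologyEx(m,cv2.MORPH_OPEN,np.ones((9,9)))
    c=max(cv2.findContours(m,0,1)[0],key=cv2.contourArea)
    q=cv2.approxPolyN(c,4,ensure_convex=True).reshape(-1,2)
    return (q+lo+.5)/4-.5
def measure(ims,k):
    x,y,L=POK[k]; w=W(x,y); b=rect(*w,.034,FIX[2],.05,L)
    obs={}
    for n in ims:
        q=quad(ims[n],n,b); p=proj(n,b); obs[n]=np.array([q[np.argmin(((q-a)**2).sum(1))] for a in p])
    loc=np.c_[rect(0,0,0,0,.05,L)[:,:2],np.zeros(4)]
    def f(v):
        X=R.from_euler("zyx",[v[3],v[4],v[5]]).apply(loc)+v[:3]
        return np.concatenate([(proj(n,X)-obs[n]).ravel() for n in obs])
    r=least_squares(f,[*w,.034,FIX[2],0,0])
    print(k,"dxy mm",((r.x[:2]-w)*1e3).round(1),"top z",(r.x[2]*1e3).round(1),"yaw-fix",(r.x[3]-FIX[2]).round(3),"pitch(y) roll(x)",r.x[4:].round(3),"rms px",np.sqrt((r.fun**2).mean()).round(2))
if __name__=="__main__":
    t=sys.argv[1]
    ims={n:cv2.imread(f"pics/raw_{n}{t}.png")[:,:,::-1] for n in("scene","top")}
    for k in sys.argv[2:]: measure(ims,k)
E
python3 pose6.py 4 short_b long_b
```

```text
short_b dxy mm [11.4  3.6] top z 7.1 yaw-fix -0.101 pitch(y) roll(x) [-0.236  0.174] rms px 6.09
long_b dxy mm [-0.8 -0.8] top z 36.9 yaw-fix 0.126 pitch(y) roll(x) [-0.807  0.376] rms px 7.31
```

Run:
```python
import cv2
from pose6 import *
for n in("scene","top"):
    im=cv2.imread(f"pics/raw_{n}4.png"); lab=cv2.cvtColor(im,cv2.COLOR_BGR2LAB)
    pts={"plate":(.66,-.09,.02),"shellS rim":None}
    for nm,X in {"plate":[.66,-.09,.02],"plate2":[.585,.03,.02],"side":[.649,.09,.028]}.items():
        p=proj(n,X)[0].round().astype(int); print(n,nm,lab[p[1],p[0]])
    # along long shell's x-section at 12 mm from inner end
    a,b=proj(n,[.59,.045,.034])[0],proj(n,[.66,.045,.034])[0]
    print([tuple(int(v) for v in lab[tuple((a+(b-a)*t).round().astype(int)[::-1])]) for t in np.linspace(0,1,15)])
```

```text
scene plate [211 122 135]
scene plate2 [211 123 136]
scene side [ 80 130 139]
[(211, 122, 137), (213, 122, 137), (211, 120, 143), (212, 118, 146), (211, 118, 146), (211, 118, 146), (211, 118, 147), (212, 118, 145), (209, 119, 145), (209, 119, 145), (212, 119, 144), (203, 122, 145), (98, 129, 141), (84, 129, 140), (134, 127, 136)]
top plate [190 126 131]
top plate2 [189 126 131]
top side [186 122 143]
[(192, 127, 130), (139, 128, 134), (151, 129, 145), (191, 123, 140), (188, 123, 140), (190, 123, 141), (189, 122, 140), (187, 123, 142), (184, 123, 140), (188, 123, 142), (187, 123, 142), (188, 122, 143), (160, 128, 141), (189, 126, 131), (188, 126, 132)]
```

```bash
python3 - <<'E'
s=open("pose6.py").read()
s=s.replace('m=((sub[...,2]>138)&(sub[...,0]>135)).astype(np.uint8)','m=((sub[...,2]>(140.5 if n=="scene" else 136))&(sub[...,0]>(155 if n=="scene" else 165))&(sub[...,1]<126)).astype(np.uint8)')
s=s.replace("np.ones((45,45))","np.ones((5,5))").replace("np.ones((9,9))","np.ones((5,5))").replace("q=cv2.approxPolyN(c,4","q=cv2.approxPolyN(cv2.convexHull(c),4")
open("pose6.py","w").write(s)
E
python3 pose6.py 4 short_b long_b;python3 pose6.py 3 short_b
```

```text
short_b dxy mm [0.9 3.8] top z 33.1 yaw-fix -0.05 pitch(y) roll(x) [-0.075  0.1  ] rms px 1.46
long_b dxy mm [-1.8  1.4] top z 40.8 yaw-fix -0.021 pitch(y) roll(x) [0.008 0.159] rms px 0.48
short_b dxy mm [0.8 5.3] top z 32.0 yaw-fix -0.05 pitch(y) roll(x) [-0.007  0.247] rms px 1.47
```

```bash
python3 -m handwheel '[[0.02,0,0,0,0,0,-1],[0.03,0,-0.15,0,0,0,0.5],[0.03,0,-0.15,0,0,0,0.5],[0.03,0,-0.15,0,0,0,0.5]]' | grep -E 'eef|contact';python3 plan.py '.6252 .108 .052 1.5895'
```

```text
eef_pos: [0.6254, 0.1484, 0.1031]
contact_force: [-1.0, 0.6, -0.1]
t 38.45 pos [0.6254 0.1484 0.1031] psi 1.5888 open 0.635 F [-1.   0.6 -0.1] ff 0.0
.6252 .108 .052 1.5895 -> [-0.1008 -0.0025  0.1279] [ 0.0003  0.0003 -0.0002]
```

```bash
python3 -m handwheel '[[-0.101,0,0,0,0,0,0.5],[-0.101,0,0,0,0,0,0.5],[-0.101,-0.001,0.08,0,0,0,0.5],[-0.101,-0.001,0.128,0,0,0,0.5],[-0.101,-0.001,0.128,0,0,0,0.5],[-0.101,-0.001,0.128,0,0,0,-0.1],[-0.101,-0.001,0.128,0,0,0,-0.1],[-0.101,-0.001,0.128,0,0,0,-1],[-0.101,-0.001,0.128,0,0,0,-1]]' 20; for i in 1 2 3 ; do python3 -m handwheel '[[0,0,0.01,0,0,0,-1],[0,0,0.01,0,0,0,-1]]' | grep -E 'eef|contact';done
```

```text
time: 39.58
eef_pos: [0.6261, 0.1087, 0.0532]
tcp_rot: [0.701, 0.713, 0.001, 0.001]
contact_force: [-0.4, -0.6, 3.4]
opening: 0.031
finger_force: 1.3
eef_pos: [0.6273, 0.1087, 0.053]
contact_force: [-8.3, 0.2, 19.9]
eef_pos: [0.6275, 0.1087, 0.0529]
contact_force: [-17.0, -0.7, 36.4]
eef_pos: [0.6277, 0.1088, 0.0528]
contact_force: [-26.8, -3.0, 54.0]
```

Fingers closed on nothing, with the tips resting at 34 mm, which is the height of a seated shell's top: it has dropped in. I'll lift off and check.

```bash
python3 -m handwheel '[[0,0,-0.05,0,0,0,-1],[0,0,-0.2,0,0,0,-1],[-0.15,0,-0.32,0,0,-0.05,0.5],[-0.3,0,-0.32,0,0,-0.1,0.5],[-0.45,-0.05,-0.32,0,0,-0.15,0.5],[-0.6,-0.1,-0.32,0,0,-0.2,0.5],[-0.75,-0.15,-0.32,0,0,-0.25,0.5],[-0.9,-0.2,-0.32,0,0,-0.3,0.5],[-0.99,-0.22,-0.32,0,0,-0.35,0.5],[-0.99,-0.22,-0.32,0,0,-0.4,0.5],[-0.99,-0.22,-0.32,0,0,-0.45,0.5],[-0.99,-0.22,-0.32,0,0,-0.478,0.5]]' | grep -E 'eef|contact'
python3 - <<'E'
from plant import eyes; import cv2
for n in("scene","top"): cv2.imwrite(f"pics/raw_{n}5.png",eyes.read_camera(n)[:,:,::-1])
E
python3 pose6.py 5 long_b short_b; python3 plan.py '.534 -.3145 .12 3.09'
```

```text
eef_pos: [0.5443, -0.2893, 0.167]
contact_force: [0.1, 0.3, 0.2]
long_b dxy mm [-1.  -3.7] top z 36.0 yaw-fix -0.026 pitch(y) roll(x) [ 0.007 -0.006] rms px 1.67
short_b dxy mm [1.1 3.5] top z 33.5 yaw-fix -0.042 pitch(y) roll(x) [-0.067  0.105] rms px 1.3
t 41.92 pos [ 0.5444 -0.289   0.1671] psi 3.09 open 0.752 F [-0.5  0.1 -0. ] ff 0.0
.534 -.3145 .12 3.09 -> [ 0.0228 -0.0649  0.1179] [ 0. -0.  0.]
```

```bash
python3 -m handwheel '[[0.023,-0.065,0.118,0,0,0,0.5],[0.023,-0.065,0.118,0,0,0,0.5],[0.023,-0.065,0.2,0,0,0,0.5],[0.023,-0.065,0.3,0,0,0,0.5],[0.023,-0.065,0.346,0,0,0,0.5],[0.023,-0.065,0.346,0,0,0,0.5],[0.023,-0.065,0.346,0,0,0,-1],[0.023,-0.065,0.346,0,0,0,-1],[0.023,-0.065,0.346,0,0,0,-1],[0.023,-0.065,0.346,0,0,0,-1]]' 50; python3 -m handwheel '[[0,0,-0.06,0,0,0,-1],[0,0,-0.2,0,0,0,-1],[0,0,-0.25,0,0,0,-1],[0,0,-0.25,0,0,0,-1]]'|grep open; python3 plan.py '.5414 -.034 .11 1.5895'
```

```text
time: 43.18
eef_pos: [0.5354, -0.3154, 0.0313]
tcp_rot: [0.026, 1.0, -0.001, 0.002]
contact_force: [1.3, 0.7, 5.3]
opening: 0.568
finger_force: 55.0
opening: 0.569
t 43.67 pos [ 0.5347 -0.315   0.1306] psi 3.0904 open 0.569 F [ 0.7 -0.5 -1.3] ff 54.2
.5414 -.034 .11 1.5895 -> [0.0194 0.7026 0.0501] [1.000e-04 1.200e-03 4.777e-01]
```

```bash
python3 -m handwheel '[[0,0.1,0.02,0,0,0.05,-1],[0,0.2,0.04,0,0,0.1,-1],[0.01,0.3,0.05,0,0,0.155,-1],[0.01,0.4,0.05,0,0,0.21,-1],[0.015,0.5,0.05,0,0,0.265,-1],[0.02,0.6,0.05,0,0,0.32,-1],[0.02,0.7,0.05,0,0,0.375,-1],[0.02,0.703,0.05,0,0,0.43,-1],[0.02,0.703,0.05,0,0,0.478,-1],[0.02,0.703,0.05,0,0,0.478,-1],[0.02,0.703,0.05,0,0,0.478,-1],[0.02,0.703,0.05,0,0,0.478,-1]]' >/dev/null;  python3 plan.py '.5414 -.034 .056 1.5895'
```

```text
t 45.17 pos [ 0.5401 -0.0333  0.1085] psi 1.5896 open 0.568 F [ 0.4  0.7 -1.4] ff 54.2
.5414 -.034 .056 1.5895 -> [-0.0019  0.0034  0.1313] [-0.0003 -0.0001  0.    ]
```

```bash
python3 -m handwheel '[[-0.002,0.003,0.08,0,0,0,-1],[-0.002,0.003,0.13,0,0,0,-1],[-0.002,0.003,0.13,0,0,0,-1],[-0.002,0.003,0.13,0,0,0,-1]]' | grep -E 'eef|contact'; for i in 1 2 3; do python3 -m handwheel '[[0,0,0.01,0,0,0,-1],[0,0,0.01,0,0,0,-1]]' | grep -E 'eef|contact';done
```

```text
eef_pos: [0.5423, -0.0342, 0.0579]
contact_force: [0.2, -0.6, -1.2]
eef_pos: [0.5419, -0.034, 0.0536]
contact_force: [-0.2, -0.1, -1.5]
eef_pos: [0.5414, -0.0339, 0.0488]
contact_force: [-0.4, 0.3, -1.0]
eef_pos: [0.5413, -0.0339, 0.0446]
contact_force: [-0.3, -0.4, -1.2]
```

Going in freely.

```bash
for i in 1 2; do python3 -m handwheel '[[0,0,0.008,0,0,0,-1],[0,0,0.008,0,0,0,-1]]' | grep -E 'eef|contact';done
```

```text
eef_pos: [0.5414, -0.0339, 0.0416]
contact_force: [0.6, -0.8, -1.0]
eef_pos: [0.542, -0.034, 0.0393]
contact_force: [-0.6, -0.0, 3.4]
```

```bash
python3 -m handwheel '[[0,0,0,0,0,0,0.1],[0,0,0,0,0,0,0.3],[0,0,0,0,0,0,0.4],[0,0,-0.1,0,0,0,0.5],[0,0,-0.25,0,0,0,0.5],[0,0,-0.33,0,0,-0.05,0.5],[0,0,-0.33,0,0,-0.1,0.5]]' | grep -E 'eef|contact'; python3 det.py; python3 plan.py '.4012 -.332 .12 2.817'
```

```text
eef_pos: [0.5439, -0.0345, 0.1749]
contact_force: [-0.2, -0.8, -1.3]
(np.float64(0.4009), np.float64(-0.3322), np.float64(-0.336), np.float64(0.066), np.float64(0.051))
t 47.85 pos [ 0.5427 -0.0342  0.1728] psi 1.9114 open 0.75 F [-0.2 -0.5 -0.4] ff 0.0
.4012 -.332 .12 2.817 -> [-0.5832 -0.5826  0.1313] [ 0.0007  0.0012 -0.2883]
```

```bash
python3 -m handwheel '[[-0.1,-0.1,0,0,0,-0.05,0.5],[-0.2,-0.2,0,0,0,-0.1,0.5],[-0.3,-0.3,0,0,0,-0.15,0.5],[-0.4,-0.4,0.04,0,0,-0.2,0.5],[-0.5,-0.5,0.09,0,0,-0.25,0.5],[-0.583,-0.583,0.131,0,0,-0.288,0.5],[-0.583,-0.583,0.131,0,0,-0.288,0.5],[-0.583,-0.583,0.131,0,0,-0.288,0.5],[-0.583,-0.583,0.131,0,0,-0.288,0.5]]' >/dev/null; python3 plan.py '.4012 -.332 .029 2.817'
```

```text
t 48.98 pos [ 0.3979 -0.3295  0.1186] psi 2.8083 open 0.75 F [ 0.2 -0.5  0.5] ff 0.0
.4012 -.332 .029 2.817 -> [-0.0098 -0.0031  0.2239] [ 0.      0.0001 -0.0028]
```

```bash
python3 -m handwheel '[[-0.006,-0.003,0.12,0,0,-0.002,0.5],[-0.006,-0.003,0.2,0,0,-0.002,0.5],[-0.006,-0.003,0.224,0,0,-0.002,0.5],[-0.006,-0.003,0.224,0,0,-0.002,0.5],[-0.006,-0.003,0.224,0,0,-0.002,0.5]]' >/dev/null; python3 plan.py '.4012 -.332 .029 2.817'
```

```text
t 49.60 pos [ 0.4002 -0.3332  0.0304] psi 2.8143 open 0.749 F [ 0.  -0.1  0.4] ff 0.0
.4012 -.332 .029 2.817 -> [-0.0015  0.0036  0.0035] [-0.0005  0.0009 -0.0008]
```

```bash
python3 -m handwheel '[[-0.001,0.003,0.003,0,0,0,-1],[-0.001,0.003,0.003,0,0,0,-1],[-0.001,0.003,0.003,0,0,0,-1],[-0.001,0.003,0.003,0,0,0,-1]]' 50; python3 -m handwheel '[[0,0,-0.06,0,0,0,-1],[0,0,-0.2,0,0,0,-1],[0,0,-0.25,0,0,0,-1],[0,0,-0.25,0,0,0,-1]]'|grep open; python3 plan.py '.5396 .063 .12 1.5895'
```

```text
time: 50.1
eef_pos: [0.401, -0.3326, 0.0296]
tcp_rot: [0.163, 0.987, -0.001, 0.001]
contact_force: [-0.8, 0.9, 5.4]
opening: 0.569
finger_force: 52.3
opening: 0.568
t 50.60 pos [ 0.4009 -0.3325  0.1301] psi 2.8138 open 0.568 F [ 1.2  0.4 -1.4] ff 52.2
.5396 .063 .12 1.5895 -> [-0.0099  1.048   0.0221] [1.000e-04 1.900e-03 3.897e-01]
```

```bash
python3 -m handwheel '[[0,0.12,0,0,0,0.05,-1],[0,0.24,0,0,0,0.1,-1],[0,0.36,0,0,0,0.15,-1],[0,0.48,0,0,0,0.2,-1],[0,0.6,0,0,0,0.25,-1],[-0.005,0.72,0.01,0,0,0.3,-1],[-0.01,0.84,0.02,0,0,0.35,-1],[-0.01,0.94,0.022,0,0,0.39,-1],[-0.01,1,0.022,0,0,0.39,-1],[-0.01,1,0.022,0,0,0.39,-1],[-0.01,1,0.022,0,0,0.39,-1]]' >/dev/null;  python3 plan.py '.5396 .063 .056 1.5895'
```

```text
t 51.98 pos [0.5314 0.0457 0.1174] psi 1.5887 open 0.567 F [-0.9  0.5 -1.9] ff 52.2
.5396 .063 .056 1.5895 -> [0.0429 0.0216 0.1535] [-0.0008  0.     -0.0003]
```

```bash
python3 -m handwheel '[[0.043,0.021,0,0,0,0,-1],[0.043,0.021,0.05,0,0,0,-1],[0.043,0.021,0.1,0,0,0,-1],[0.043,0.021,0.14,0,0,0,-1],[0.043,0.021,0.14,0,0,0,-1],[0.043,0.021,0.14,0,0,0,-1]]' >/dev/null; python3 plan.py '.5396 .063 .053 1.5895'
```

```text
t 52.73 pos [0.5411 0.0634 0.0633] psi 1.5884 open 0.573 F [ 0.7 -0.6 -1.2] ff 52.2
.5396 .063 .053 1.5895 -> [-0.0008 -0.0037  0.0258] [ 0.0003  0.     -0.0003]
```

```bash
python3 -m handwheel '[[-0.001,-0.002,0.025,0,0,0,-1],[-0.001,-0.002,0.025,0,0,0,-1]]' | grep -E 'eef|contact'; for i in 1 2 3; do python3 -m handwheel '[[0,0,0.01,0,0,0,-1],[0,0,0.01,0,0,0,-1]]' | grep -E 'eef|contact';done
```

```text
eef_pos: [0.5391, 0.063, 0.0521]
contact_force: [0.2, -1.3, -2.2]
eef_pos: [0.5395, 0.063, 0.0485]
contact_force: [-0.2, -0.1, -0.5]
eef_pos: [0.5394, 0.063, 0.0444]
contact_force: [0.3, 0.1, -1.3]
eef_pos: [0.5394, 0.063, 0.0403]
contact_force: [-0.3, 0.3, -1.1]
```

```bash
python3 -m handwheel '[[0,0,0.007,0,0,0,-1],[0,0,0.007,0,0,0,0.1],[0,0,0.007,0,0,0,0.3],[0,0,0.007,0,0,0,0.4],[0,0,-0.1,0,0,0,0.4],[0,0,-0.2,0,0,0,0.1],[0,0,-0.2,0,0,0,-1],[0,0,-0.2,0,0,0,-1]]' | grep -E 'eef|contact';  python3 plan.py '.627 -.0355 .06 1.5895; .627 .006 .06 1.5895;.625 .045 .06 1.5895'
```

```text
eef_pos: [0.5393, 0.063, 0.1203]
contact_force: [-0.2, -0.7, 0.4]
t 54.73 pos [0.5393 0.063  0.1203] psi 1.5887 open 0.127 F [-0.2 -0.7  0.4] ff 0.0
.627 -.0355 .06 1.5895 -> [-0.2502  0.215   0.1507] [-0.0002 -0.     -0.0002]
 .627 .006 .06 1.5895 -> [-0.1465  0.2168  0.1507] [-0.0002 -0.     -0.0002]
.625 .045 .06 1.5895 -> [-0.0489  0.2136  0.1507] [-0.0002 -0.     -0.0002]
```

```bash
python3 -m handwheel '[[-0.12,0.1,0,0,0,0,-1],[-0.25,0.215,0.05,0,0,0,-1],[-0.25,0.215,0.13,0,0,0,-1],[-0.25,0.215,0.16,0,0,0,-1],[-0.25,0.215,0.175,0,0,0,-1],[-0.25,0.215,0.175,0,0,0,-1]]' | grep -E 'eef|contact'; python3 -m handwheel '[[0,0,-0.04,0,0,0,-1],[0.104,0.002,-0.04,0,0,0,-1],[0.104,0.002,-0.01,0,0,0,-1],[0.104,0.002,0,0,0,0,-1],[0.104,0.002,0,0,0,0,-1]]' | grep -E 'eef|contact'; python3 -m handwheel '[[0,0,-0.04,0,0,0,-1],[0.098,-0.003,-0.04,0,0,0,-1],[0.098,-0.003,-0.01,0,0,0,-1],[0.098,-0.003,0,0,0,0,-1],[0.098,-0.003,0,0,0,0,-1]]' | grep -E 'eef|contact'
python3 -m handwheel '[[0,0,-0.1,0,0,0,-1],[0,0,-0.25,0,0,0,-1],[0.1,0,-0.3,0,0,0,-1],[0.25,-0.1,-0.3,0,0,0,-1],[0.4,-0.2,-0.3,0,0,0,-1],[0.5,-0.3,-0.3,0,0,0,-1],[0.55,-0.4,-0.3,0,0,0,-1],[0.55,-0.4,-0.3,0,0,0,-1]]' | grep -E 'eef'
python3 - <<'E'
from plant import eyes; import cv2,numpy as np
from crop import crop
for n in("scene","top"): cv2.imwrite(f"pics/raw_{n}6.png",eyes.read_camera(n)[:,:,::-1])
crop("pics/raw_top6.png","pics/a6.png",120,132,200,80,4); crop("pics/raw_scene6.png","pics/b6.png",205,178,200,70,4)
cv2.imwrite("pics/ab6.png",np.vstack([cv2.imread("pics/a6.png"),cv2.imread("pics/b6.png")]))
E
python3 pose6.py 6 long_a long_b short_a short_b
```

```text
eef_pos: [0.6254, -0.0358, 0.053]
contact_force: [-9.0, -4.7, 16.1]
eef_pos: [0.6273, 0.008, 0.0531]
contact_force: [-5.2, 6.7, 14.7]
eef_pos: [0.6257, 0.0458, 0.0531]
contact_force: [-7.1, 5.0, 14.1]
eef_pos: [0.4584, 0.263, 0.1691]
long_a dxy mm [ 1.2 -1.6] top z 36.4 yaw-fix -0.02 pitch(y) roll(x) [-0.014  0.045] rms px 1.73
long_b dxy mm [-0.8 -6.1] top z 37.6 yaw-fix 0.034 pitch(y) roll(x) [-0.183 -0.067] rms px 2.82
short_a dxy mm [ 0.7 -2.8] top z 36.3 yaw-fix -0.026 pitch(y) roll(x) [-0.001 -0.01 ] rms px 1.53
short_b dxy mm [0.8 5.4] top z 31.2 yaw-fix -0.027 pitch(y) roll(x) [0.029 0.293] rms px 1.74
```

View pics/ab6.png

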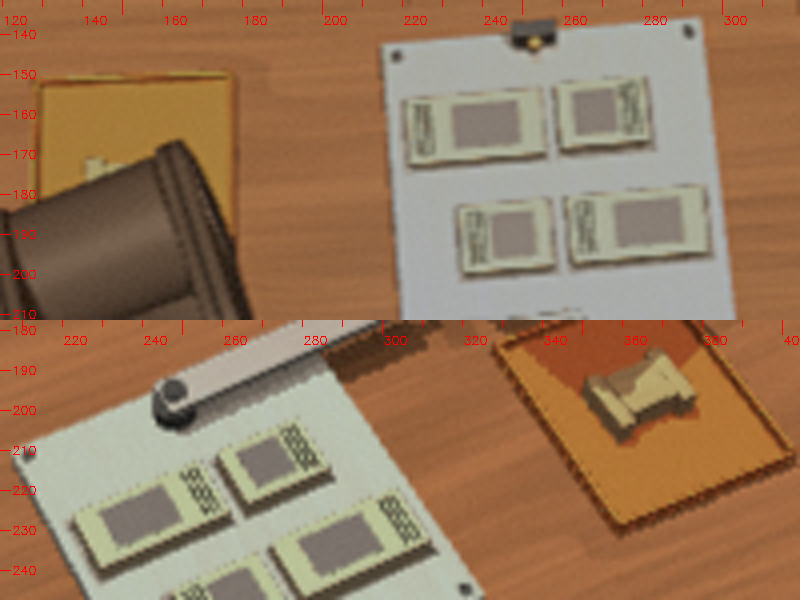

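All four shells are down (three more end-touches at 34 mm), and the block lies flat in the tray at (640,400). Now I'll close the bar.

```bash
python3 plan.py '.4555 .1905 .14 1.628;.4555 .1905 .077 1.628'
```

```text
t 57.83 pos [0.4617 0.2618 0.1702] psi 1.5892 open 0.001 F [ 0.9 -0.1 -0.1] ff 0.0
.4555 .1905 .14 1.628 -> [-0.178  -0.0188  0.0757] [-0.      0.0003 -0.0123]
.4555 .1905 .077 1.628 -> [-0.1778 -0.0188  0.2332] [-0.      0.0003 -0.0123]
```

```bash
python3 -m handwheel '[[-0.1,-0.01,0,0,0,-0.012,0.2],[-0.178,-0.019,0,0,0,-0.012,0.2],[-0.178,-0.019,0.04,0,0,-0.012,0.2],[-0.178,-0.019,0.04,0,0,-0.012,0.2],[-0.178,-0.019,0.12,0,0,-0.012,0.2],[-0.178,-0.019,0.2,0,0,-0.012,0.2],[-0.178,-0.019,0.233,0,0,-0.012,0.2],[-0.178,-0.019,0.233,0,0,-0.012,0.2],[-0.178,-0.019,0.233,0,0,-0.012,-1],[-0.178,-0.019,0.233,0,0,-0.012,-1],[-0.178,-0.019,0.233,0,0,-0.012,-1],[-0.178,-0.019,0.233,0,0,-0.012,-1]]' 30
python3 - <<'E'
import numpy as np,os
P=np.array([.4641,.0207])
os.system("python3 plan.py '"+"; ".join("%.4f %.4f .077 %.4f"%(P[0]+.1705*np.cos(a),P[1]+.1705*np.sin(a),max(a,.0187)) for a in .0187+np.append(np.linspace(1.6,0.1,11)[1:],[0,-.02]))+"'")
E
```

```text
time: 59.32
eef_pos: [0.4563, 0.1914, 0.0788]
tcp_rot: [0.687, 0.726, 0.001, 0.001]
contact_force: [-0.5, 0.5, 5.4]
opening: 0.154
finger_force: 29.4
t 59.33 pos [0.4563 0.1914 0.0788] psi 1.6263 open 0.154 F [-0.5  0.5  5.4] ff 29.4
0.4815 0.1903 .077 1.4687 -> [-0.0062  0.0627  0.0047] [ 0.0008 -0.0002  0.0502]
 0.5066 0.1858 .077 1.3187 -> [-0.0209  0.1247  0.0049] [ 0.0007 -0.0003  0.0979]
 0.5308 0.1776 .077 1.1687 -> [-0.0448  0.1839  0.005 ] [ 0.0007 -0.0003  0.1457]
 0.5535 0.1659 .077 1.0187 -> [-0.0771  0.239   0.0051] [ 0.0007 -0.0004  0.1934]
 0.5742 0.1509 .077 0.8687 -> [-0.1174  0.2886  0.0052] [ 0.0007 -0.0005  0.2412]
 0.5924 0.1330 .077 0.7187 -> [-0.1646  0.3315  0.0053] [ 0.0006 -0.0005  0.2889]
 0.6078 0.1125 .077 0.5687 -> [-0.2179  0.3671  0.0054] [ 0.0006 -0.0006  0.3367]
 0.6199 0.0900 .077 0.4187 -> [-0.2758  0.3942  0.0054] [ 0.0006 -0.0006  0.3844]
 0.6285 0.0660 .077 0.2687 -> [-0.3369  0.4123  0.0054] [ 0.0005 -0.0007  0.4322]
 0.6334 0.0409 .077 0.1187 -> [-0.4002  0.4211  0.0054] [ 0.0005 -0.0007  0.4799]
 0.6346 0.0239 .077 0.0187 -> [-0.4428  0.4217  0.0054] [ 5.000e-04 -8.000e-04  5.117e-01]
 0.6346 0.0205 .077 0.0187 -> [-0.4513  0.4212  0.0054] [ 5.000e-04 -8.000e-04  5.117e-01]
```

```bash
python3 -m handwheel '[[-0.006,0.063,0,0,0,0.05,-1],[-0.021,0.125,0,0,0,0.098,-1],[-0.045,0.184,0,0,0,0.146,-1],[-0.077,0.239,0,0,0,0.193,-1],[-0.117,0.289,0,0,0,0.241,-1],[-0.165,0.332,0,0,0,0.289,-1],[-0.218,0.367,0,0,0,0.337,-1],[-0.276,0.394,0,0,0,0.384,-1],[-0.337,0.412,0,0,0,0.432,-1],[-0.4,0.421,0,0,0,0.48,-1],[-0.4,0.421,0,0,0,0.48,-1]]'; python3 plan.py '.6346 .0239 .079 .0187;.6346 .0205 .079 .0187'
```

```text
time: 60.7
eef_pos: [0.6328, 0.0386, 0.0788]
tcp_rot: [0.998, 0.058, -0.0, 0.001]
contact_force: [-3.1, -0.5, 7.2]
opening: 0.151
finger_force: 29.8
t 60.70 pos [0.6328 0.0386 0.0788] psi 0.1156 open 0.151 F [-3.1 -0.5  7.2] ff 29.8
.6346 .0239 .079 .0187 -> [ 0.0002  0.037  -0.0004] [0.0003 0.0002 0.0308]
.6346 .0205 .079 .0187 -> [-0.0007  0.0454 -0.0004] [0.0003 0.0002 0.0308]
```

```bash
python3 -m handwheel '[[0,0.02,0,0,0,0.015,-1],[0,0.037,0,0,0,0.031,-1],[0,0.045,0,0,0,0.031,-1],[0,0.045,0,0,0,0.031,-1],[0,0.045,0,0,0,0.031,-1]]'; python3 -m handwheel '[[0,0.005,0,0,0,0,-1],[0,0.01,0,0,0,0,-1],[0,0.01,0,0,0,0,-1]]' | grep -E 'eef|contact'
```

```text
time: 61.32
eef_pos: [0.6335, 0.0246, 0.0787]
tcp_rot: [1.0, 0.01, -0.002, -0.002]
contact_force: [-5.5, 5.0, 8.9]
opening: 0.155
finger_force: 30.3
eef_pos: [0.6335, 0.0242, 0.0787]
contact_force: [-4.5, 15.9, 9.2]
```

```bash
python3 -m handwheel '[[0,0,0,0,0,0,-0.4],[0,0,0,0,0,0,0],[0,-0.008,0,0,0,0,0.2],[0,-0.008,0,0,0,0,0.2],[0,-0.008,-0.1,0,0,0,0.2],[0,-0.008,-0.25,0,0,0,0.2],[0,-0.15,-0.35,0,0,0,0.2],[0,-0.3,-0.35,0,0,0,0.2],[0,-0.45,-0.35,0,0,0,0.2],[-0.1,-0.6,-0.35,0,0,0,0.2],[-0.2,-0.75,-0.35,0,0,0,0.2],[-0.2,-0.75,-0.35,0,0,0,0.2]]' | grep -E 'eef|contact'
python3 - <<'E'
from plant import eyes; import cv2,numpy as np
from crop import crop
for n in("scene","top"): cv2.imwrite(f"pics/raw_{n}7.png",eyes.read_camera(n)[:,:,::-1])
crop("pics/raw_top7.png","pics/a7.png",210,130,100,100,4); crop("pics/raw_scene7.png","pics/b7.png",205,178,100,115,4)
a,b=cv2.imread("pics/a7.png"),cv2.imread("pics/b7.png"); a=cv2.copyMakeBorder(a,0,60,0,0,0)
cv2.imwrite("pics/ab7.png",np.hstack([a,b]))
E
```

```text
eef_pos: [0.5462, 0.3196, 0.2173]
contact_force: [-0.5, -0.3, 0.3]
```

View pics/ab7.png

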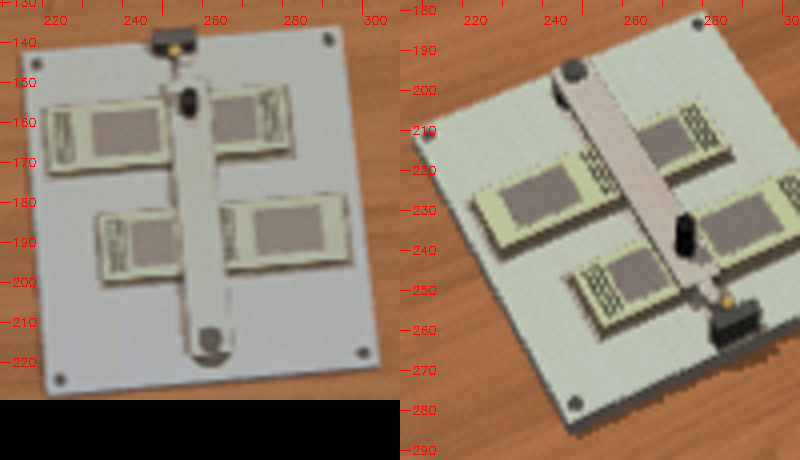

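```bash
python3 - <<'E'
from geo import *
k=tri(cr([(189,94)],210,130,4)[0],cr([(284,218)],205,178,4)[0]); p=tri(cr([(210,338)],210,130,4)[0],cr([(173,70)],205,178,4)[0])
d=k[0]-p[0]; print(k,p,np.arctan2(d[1],d[0])-.0187)
E
python3 plan.py
```

```text
(array([0.6327, 0.0235, 0.089 ]), np.float64(0.08)) (array([0.4641, 0.0204, 0.0507]), np.float64(0.11)) -0.00031535747007011006
t 63.30 pos [0.5473 0.3184 0.2175] psi 0.024 open 0.599 F [ 0.2 -1.2  0.5] ff 0.0
```

The bar measures 0.000 rad, so it is shut at its hard stop. All the shells are flat and the arm is clear, so I'm handing in.

```bash
python3 -c "
from plant import ctrl
print(ctrl.sign_off())"
```

```text
the job is handed in; nothing more can be done
None
```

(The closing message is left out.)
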